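# Lay up a parting sheet and top block in a spring-arm press and hold the arm on its stop

### The arm

A 6-joint arm with a two-finger parallel gripper is mounted at the origin on a cart in front of the work surface, level with it; the furniture and walls round the work are solid. World frame = base frame: x ahead of the robot, y to its left, z up, the work surface at z = 0. Lengths are in m, angles in degrees, forces in N, time in s.
With the tool pointing down it reaches from about 0.4 to 0.825 m from the base axis. Payload 7 kg.
Tool frame: the origin (TCP) lies between the finger pads; the fingertips stand 14 mm ahead of it and the grasp point (between the pads) lies 5 mm behind it (r.tips_ahead is the distance from the TCP to the fingertips, in m); z points along the fingers, y is the direction in which the jaws open and shut (so a half turn about z gives the same grasp; the last joint's range is limited). The gripper opens to 88 mm and grips with 3 to 60 N. Pads are 19 mm wide; open, the fingers measure 130 mm over their backs; the gripper's body (78 mm by 193 mm) begins 47 mm behind the grasp point.
Start: joints at [85.262, 20.546, 0.682, 0, -70.136, -16.507], TCP at [0.245, 0.629, 0.241] pointing down, gripper open.
Joint ranges: [-176.03, 176.03], [-82.01, 121.73], [-58.28, 71.71], [-173.87, 95.51], [-174.79, -0.11], [-173.66, 173.66]. Speed limits (degrees/s): [136.94, 136.94, 172.46, 180, 180, 180].

### API

Orientations are given as [roll, pitch, yaw] about the fixed x, y, z axes, in that order (R = Rz(yaw) Ry(pitch) Rx(roll)).
In Python, from plant import r gives the robot as it stands.
- The arm moves only by the tool apply_moves, never from a script. Its arguments are lists of equal length, an entry for each row: "slide": the shift along the tool's x, y, z as a fraction of full scale, a list of three; "turn": the turn, a rotation vector about the tool's x, y, z as a fraction of full scale, a list of three; "jaw": the closure, from 0 (fully open) to 1 (shut). In form: {"slide": [[dx, dy, dz], ...], "turn": [[wx, wy, wz], ...], "jaw": [jaw, ...]}. A call has 1 to 8 rows; each row shifts and turns the commanded pose from where the row before left it, along the tool's axes as they then stand; what a row does not reach is not made up. Full scale, the value 1, is 0.1 m for a shift and 1.5 rad for a turn. A row lasts 1/10 s, in which the tool goes at most 50 mm and 8.59 degrees, less where a joint would pass 70% of its speed; a pose out of reach is approached as far as the arm can. A call with a number of a shift or a turn outside -1 to 1 is refused whole. A call with a gripper value outside its range is refused whole. The fingers move at their own pace and stop on an object; "newtons" is the grip in N (left out, the last holds). Time passes only in rows, so rows that do not move let the fingers close. It gives the time, the measured TCP pose, the force and the opening at its end, in the units of the state.
- r.get_state(): the state, without advancing time (a new reading comes with each control period).
- r.capture(name): name is "scene" or "top" or "wrist"; returns a dict with "pixels" (400x640x3 uint8, blue, green, red), "depth" (400x640 float32, m along the optical axis (not along the pixel's ray), 0 where there is no reading), "fx", "fy", "cx", "cy" (pixels), "rvec" (rotation vector, rad) and "tvec" (3), from world to camera coordinates, as OpenCV has them. Camera axes: x right, y down, z forward; pixel columns grow to the right and rows downward; lengths in m; the calibration is good to about 2 mm. A picture is of the moment at which its call begins.
- r.close_job(): hands the job in, once; it reports no verdict.
The state is a dict: "time_s": time; "joints": joint angles; "qd": joint speeds; "joint_torque": joint torques, N m; "tcp_pos": TCP position; "eef_rot": TCP orientation; "contact_force": force on the tool from outside, world axes, zero at the start; "moment": the same for the moment, N m; "gripper_width": finger opening in m.
Only numpy, scipy, OpenCV 4.12 (cv2) and the standard library are available. Lean on these libraries where they do the work, as an engineer would, in place of code of your own. Each camera call takes 0.05 s, during which the arm holds its last target.

### The job

Lay the thin wooden parting sheet squarely on the block that already sits in the spring press, lengthwise along it, and then set the loose thick block squarely on top of the sheet, also lengthwise. Then take the press arm by its crossbar handle and wind it forward and down against its spring until it is fully on its stop, with its foot pressing on the top block, and finish while still holding the handle there: do not let go, since the spring would throw the arm back up. Leave the torch, the tape measure and the parts cup where they are.

Things in the scene. Friction and masses are not known exactly. Their poses are not given: they have to be found in the camera images.
- press: bench press fixed to the bench: steel base plate 215 x 110 x 12 mm (x = -60 to 155 mm), low cleats round the lower block, two cheeks at the back (62 mm over both, 117 mm high) that carry the arm's pivot. Origin on the bench, below the lower block's centre; x points to the pivot (away from the robot, yaw varies), z up. Pivot axis parallel to y, at x = 115, z = 95 mm.
- press_arm (a joint): press arm's angle (rad): 0 = upright, where its spring holds it; grows as it swings forward and down to -x of the press; pi/2 = level, on its stop. Steel bar 18 x 10 mm, 200 mm from pivot to handle axis. The torsion spring pulls back with about 0.6 Nm when level; with the foot's push the handle then needs about 9 N down.
- press_handle: round steel crossbar on the arm's end, diameter 14, 130 mm long, parallel to the press's y. Origin at its centre, where the arm (22 mm wide) joins it; 50 mm of bare bar on either side to grip. 295 mm over the bench with the arm up (straight above the pivot); at x = -85, z = 95 mm of the press on the stop. It turns freely about its own axis on the arm, so a grip need not turn with the arm.
- press_foot: round rubber foot, diameter 30 mm, on a sprung plunger 115 mm from the pivot. Origin at the centre of its face, 32 mm off the arm's centre line on the forward side (below the level arm). It gives up to 10 mm (3 N preload plus 1.5 N/mm); with all layers in place it gives 5 mm, about 10 N, when the arm is on its stop.
- lower_block: pale plywood block 80 (x) x 50 (y) x 22 (z) mm that sits loosely between the cleats on the press plate, its top 34 mm above the bench. Origin at the centre of its underside.
- sheet: thin flat brown wooden parting sheet 100 (x) x 66 (y) x 6 (z) mm, 40 g, lying flat on the bench to the left of the press. Origin at the centre of its underside. Laid squarely it stands over the lower block by 10 mm at the ends and 8 mm at the sides.
- top_block: pale plywood block 80 (x) x 50 (y) x 28 (z) mm, about 90 g, lying flat on the bench to the left of the press. Origin at the centre of its underside. It ends with its top 68 mm above the bench.
- torch: black torch with a red end, 137 mm long, diameter 36 mm, lying to the right of the press; bystander
- tape_measure: yellow tape measure 68 x 80 x 38 mm to the right of the press; bystander
- parts_cup: clear plastic cup, diameter 64 mm, 71 mm high, behind and to the left of the press; bystander
Not all that is in view belongs to the job. What is shaped like the lower_block but pink is not meant.

How it is judged:
By the outcome, as a careful person would: the job done as asked, in the order asked, and still so for the second after the job is handed in, while the arm keeps its last pose, push and grip.
It also fails if it takes over 72 s, if anything falls off the work surface, if the arm or the gripper's body presses on something with over 40 N, if the wrist force passes 120 N, or if a joint passes its speed limit or range.

## Working session

There is one attempt and no reset: what is moved stays moved. The work goes in short steps, Python scripts to look and compute and a tool call to move; the robot and the scene stay as the last step left them, time stands still between calls to the robot, and variables do not carry over. Pictures are saved under pics/ and viewed, and the job is handed in when it is done.

Besides the shell and the picture viewer there is one more tool, called after ">>>" by a JSON object that holds its "fn" and its "kwargs". apply_moves: Moves the arm, as the interface text tells. Shift numbers are shares of 0.1 m and turn numbers shares of 1.5 rad, none past 1 either way. Its arguments: {"type":"object","properties":{"slide":{"type":"array"},"turn":{"type":"array"},"jaw":{"type":"array"},"newtons":{"type":"number"}},"required":["slide","turn","jaw"]}

```bash
ls; mkdir -p pics; cat > h.py <<'E'
import numpy as np, cv2
from plant import r
from scipy.spatial.transform import Rotation as R
def cap(n):
    c=r.capture(n); Rm,_=cv2.Rodrigues(np.array(c["rvec"],float)); t=np.array(c["tvec"],float).ravel()
    c["R"]=Rm;c["t"]=t
    return c
def cloud(c):
    d=c["depth"]; v,u=np.mgrid[:d.shape[0],:d.shape[1]]
    P=np.stack([(u-c["cx"])/c["fx"]*d,(v-c["cy"])/c["fy"]*d,d],-1)
    W=(P-c["t"])@c["R"]
    W[d==0]=np.nan
    return W
def proj(c,p):
    q=c["R"]@np.array(p)+c["t"]; return q[0]/q[2]*c["fx"]+c["cx"],q[1]/q[2]*c["fy"]+c["cy"]
E
python3 - <<'E'
from h import *
print(r.get_state())
for n in ["scene","top","wrist"]:
    c=cap(n); cv2.imwrite(f"pics/{n}0.png",c["pixels"]); np.savez(f"/tmp/{n}0.npz",**c)
    print(n,c["fx"],c["fy"],c["cx"],c["cy"],-c["R"].T@c["t"],c["R"][2])
E
```

```text
pics
{'time_s': 0.0, 'joints': array([ 8.52635076e+01,  2.05918724e+01,  6.35730672e-01, -2.02705422e-02,
       -7.01366013e+01, -1.65069072e+01]), 'qd': array([ 0.10277868, -0.0051834 ,  0.06870766, -0.06222357,  0.05743524,
       -0.04247326]), 'joint_torque': array([-1.44530886e-04, -5.82714021e+01,  2.93043727e+01,  6.99717969e+00,
        6.93194437e-03, -1.75071955e-04]), 'tcp_pos': array([0.24442757, 0.62870222, 0.23963213]), 'eef_rot': array([ 1.79905665e+02, -8.08336377e-03, -2.12502958e+01]), 'contact_force': array([ 0.52845194, -0.05324869,  0.47228723]), 'moment': array([-0.02034457,  0.01718252,  0.01093266]), 'gripper_width': 0.0875884727225184}
scene 444.88948688344504 444.88948688344504 318.8154627519116 195.684513890067 [-0.52669846 -0.61639452  1.04513776] [ 0.70631633  0.42351456 -0.56723246]
top 460.44017057897315 460.44017057897315 321.28400651326984 200.39898058120423 [ 0.05383712 -0.0928235   1.29878282] [ 0.38913343  0.06929095 -0.91857168]
wrist 339.469665022901 339.469665022901 322.90314257274855 196.3466045203897 [0.31318184 0.6021594  0.38246002] [-0.25535735  0.09850152 -0.96181603]
```

View pics/scene0.png

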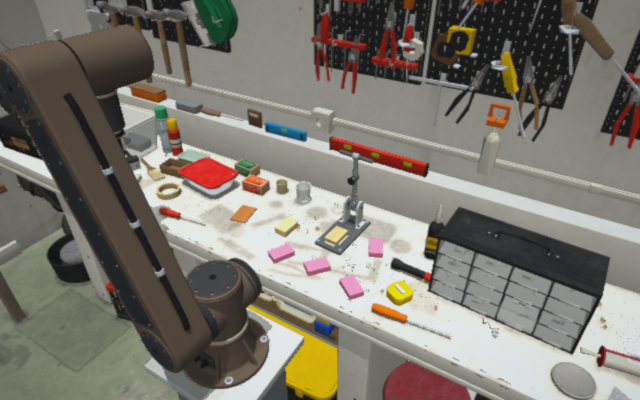

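View pics/top0.png

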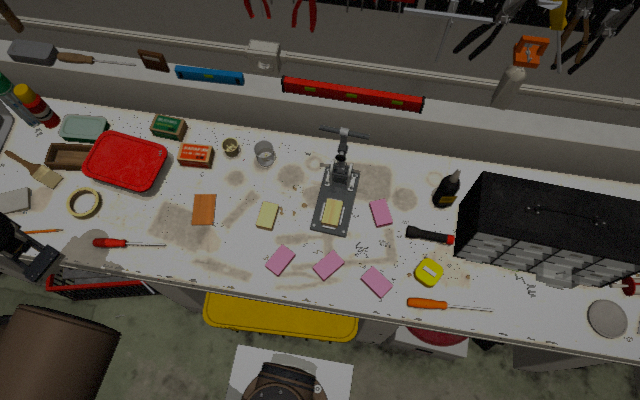

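View pics/wrist0.png

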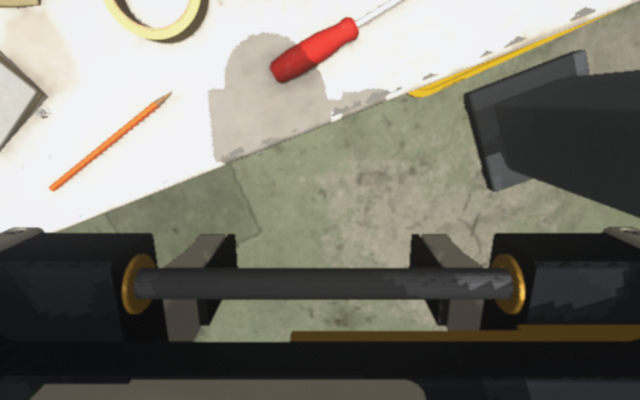

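Candidates in the top image are as follows. Sheet: the orange-brown flat piece at (204,209); the orange box at (196,155) and brown tray at (70,156) are not it. Top block: the pale one at (267,216). The pale one at (333,212) is the lower block in the press, and the ones at (280,260), (328,265), (377,282) and (381,213) are pink, so not meant. I'll check this in one close crop.

```bash
python3 - <<'E'
from h import *
c=dict(np.load("/tmp/top0.npz"))
im=c["pixels"]; cv2.imwrite("pics/crop0.png",cv2.resize(im[110:310,170:410],None,fx=3,fy=3,interpolation=cv2.INTER_CUBIC)[:600])
W=cloud(c)
for n,(u,v) in dict(sheet=(204,209),tb=(267,216),lb=(333,212),handle=(344,131),cup=(264,150),torch=(430,236),tape=(429,272),p1=(280,260),p2=(328,265),p3=(377,282),p4=(381,213),plate=(325,232)).items():
    print(n,W[v,u].round(3))
hsv=cv2.cvtColor(im,cv2.COLOR_BGR2HSV)
for u,v in [(204,209),(267,216),(333,212)]: print(hsv[v,u])
E
```

```text
sheet [0.513 0.35  0.009]
tb [0.516 0.153 0.028]
lb [ 0.559 -0.038  0.033]
handle [ 0.671 -0.042  0.306]
cup [0.741 0.214 0.012]
torch [ 0.534 -0.327  0.028]
tape [ 0.427 -0.333  0.026]
p1 [0.393 0.089 0.019]
p2 [ 0.401 -0.049  0.021]
p3 [ 0.377 -0.193  0.017]
p4 [ 0.584 -0.179  0.021]
plate [ 0.501 -0.024  0.01 ]
[ 14 188 141]
[ 31  76 150]
[ 25 106 151]
```

View pics/crop0.png

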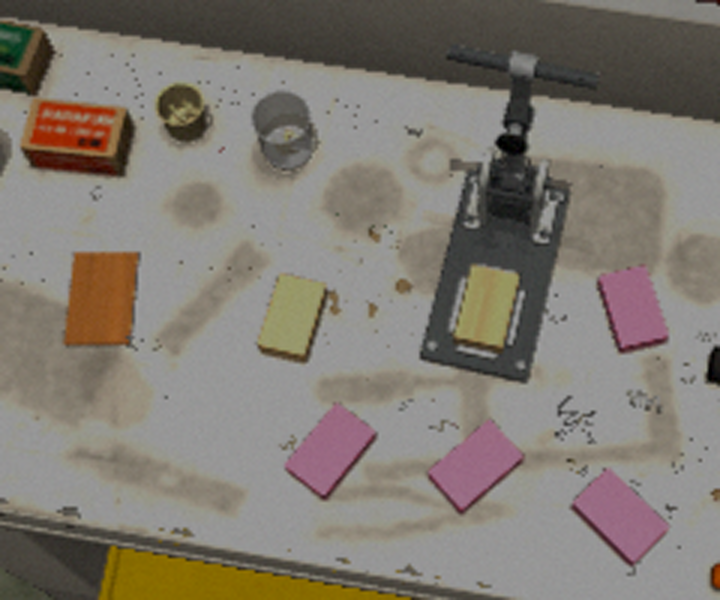

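The crop confirms the choice: the brown sheet is at crop (102,298), the pale loose block at (292,316), and the lower block sits between white cleats at (487,305). The press arm is up, with its crossbar at (522,67). Next I'll measure them.

```bash
cat >> h.py <<'E'
def toplane(c,uv,z):
    uv=np.asarray(uv,float); d=np.stack([(uv[:,0]-c["cx"])/c["fx"],(uv[:,1]-c["cy"])/c["fy"],np.ones(len(uv))],-1)@c["R"]
    o=-c["R"].T@c["t"]; return o+d*((z-o[2])/d[:,2])[:,None]
def rect(c,mask,z):
    """largest blob -> plane z -> min area rect: centre, long dir yaw deg, dims"""
    n,l,s,_=cv2.connectedComponentsWithStats(mask.astype(np.uint8)); k=1+np.argmax(s[1:,4]); m=(l==k).astype(np.uint8)
    cn=max(cv2.findContours(m,cv2.RETR_EXTERNAL,cv2.CHAIN_APPROX_NONE)[0],key=cv2.contourArea)[:,0]
    p=toplane(c,cn,z)[:,:2]
    (cx,cy),(w,h),a=cv2.minAreaRect((p*1000).astype(np.float32))
    if w<h: w,h,a=h,w,a+90
    a=(a+90)%180-90
    return np.array([cx,cy]).round(1),round(a,2),np.array([w,h]).round(1),s[k,4]
E
python3 - <<'E'
from h import *
for n in ["top","scene"]:
    c=dict(np.load(f"/tmp/{n}0.npz")); im=c["pixels"]; hsv=cv2.cvtColor(im,cv2.COLOR_BGR2HSV).astype(int); W=cloud(c)
    H,S,V=hsv[...,0],hsv[...,1],hsv[...,2]
    def reg(x0,x1,y0,y1): 
        G=toplane(c,np.stack(np.meshgrid(np.arange(640),np.arange(400)),-1).reshape(-1,2),0.02).reshape(400,640,3)
        return (G[...,0]>x0)&(G[...,0]<x1)&(G[...,1]>y0)&(G[...,1]<y1)
    print(n,"sheet",rect(c,reg(.42,.6,.27,.43)&(H<22)&(S>130)&(V>60),.006))
    print("tb",rect(c,reg(.44,.6,.09,.22)&(H>20)&(H<40)&(S>50)&(V>125),.028))
    print("lb",rect(c,reg(.5,.63,-.09,.02)&(H>17)&(H<40)&(S>70)&(V>100),.034))
    g=reg(.45,.75,-.15,.1)
    # handle by depth
    m=(W[...,2]>.27)&(W[...,2]<.33)&(W[...,0]>.55)&(W[...,0]<.75)&(abs(W[...,1])<.2)
    P=W[m]; print("handle",len(P),P.mean(0).round(4))
    q=P[:,:2]-P[:,:2].mean(0); u,s,vt=np.linalg.svd(q); t=q@vt[0]; print(vt[0],np.degrees(np.arctan2(vt[0,1],vt[0,0])),t.min(),t.max(),np.median(P[:,2]), (P[:,:2].mean(0)+vt[0]*(t.min()+t.max())/2))
    # base plate dark, z~0.012
    m=reg(.45,.8,-.15,.1)&(V<75)&(W[...,2]<.02)&(W[...,2]>0.0); print("plate",rect(c,m,.012))
E
```

```text
top sheet (array([514.1, 352.8]), 9.7, array([98.4, 64.7]), np.int32(657))
tb (array([521. , 154.6]), -4.66, array([78.1, 47.8]), np.int32(398))
lb (array([559.9, -34.5]), -3.49, array([79.2, 49.3]), np.int32(413))
handle 339 [ 0.6723 -0.0421  0.2988]
[-0.05994715 -0.99820155] -93.4367791388691 -0.06498902924507836 0.06436648262702921 0.29983709406924025 [ 0.67231227 -0.04177005]
plate (array([605.6, -37.4]), -3.4, array([216.1, 109. ]), np.int32(1292))
scene sheet (array([511.5, 349.3]), 9.0, array([94.4, 60.9]), np.int32(228))
tb (array([517.3, 149.6]), -4.15, array([79.5, 53.8]), np.int32(186))
lb (array([552.1, -41.1]), -2.28, array([94.7, 55. ]), np.int32(256))
handle 180 [ 0.6715 -0.0433  0.296 ]
[-0.06029896 -0.99818036] -93.45697278875586 -0.06736661297351941 0.06279985618511957 0.29732859981294324 [ 0.67160623 -0.0410323 ]
plate (array([683.6, -33.1]), 27.86, array([37.5, 22.7]), np.int32(33))
```

>>> {"fn": "apply_moves", "kwargs": {"slide": [[0.2,0.09,0],[0.35,0.16,0],[0.4,0.18,0],[0.4,0.18,0],[0.4,0.18,0],[0.4,0.18,0],[0.4,0.18,0],[0.4,0.18,0]], "turn": [[0,0,0],[0,0,0],[0,0,0],[0,0,0],[0,0,0],[0,0,0],[0,0,0],[0,0,0]], "jaw": [0,0,0,0,0,0,0,0]}}

```text
time_s: 0.95
tcp_pos: [0.4725, 0.396, 0.2406]
eef_rot: [-180.0, 0.0, -21.3]
contact_force: [1.2, 1.0, -0.0]
gripper_width: 0.0874
```

>>> {"fn": "apply_moves", "kwargs": {"slide": [[0.4,0.18,0],[0.17,0.09,0],[0,0,0],[0,0,0],[0,0,0],[0,0,0],[0,0,0],[0,0,0]], "turn": [[0,0,0],[0,0,0.05],[0,0,0.098],[0,0,0.098],[0,0,0.098],[0,0,0.098],[0,0,0.098],[0,0,0.098]], "jaw": [0,0,0,0,0,0,0,0]}}

```text
time_s: 1.75
tcp_pos: [0.5147, 0.3515, 0.2404]
eef_rot: [180.0, -0.0, -76.5]
contact_force: [0.1, 0.0, 0.4]
gripper_width: 0.0875
```

>>> {"fn": "apply_moves", "kwargs": {"slide": [[0,0,0],[0,0,0],[0,0,0],[0,0,0],[0,0,0],[0,0,0],[0,0,0],[0,0,0]], "turn": [[0,0,0.098],[0,0,0.098],[0,0,0.098],[0,0,0.098],[0,0,0.098],[0,0,0.098],[0,0,0.098],[0,0,0.098]], "jaw": [0,0,0,0,0,0,0,0]}}

```text
time_s: 2.55
tcp_pos: [0.5147, 0.3515, 0.2404]
eef_rot: [-180.0, -0.0, -143.8]
contact_force: [-0.1, 0.2, -0.6]
gripper_width: 0.0875
```

>>> {"fn": "apply_moves", "kwargs": {"slide": [[0,0,0],[0,0,0],[0,0,0],[0,0,0],[0,0,0],[0,0,0]], "turn": [[0,0,0.098],[0,0,0.098],[0,0,0.098],[0,0,0.05],[0,0,0],[0,0,0]], "jaw": [0,0,0,0,0,0]}}

```text
time_s: 3.15
tcp_pos: [0.5147, 0.3519, 0.2405]
eef_rot: [-180.0, -0.0, -172.9]
contact_force: [0.1, 0.5, -0.7]
gripper_width: 0.0874
```

```bash
python3 - <<'E'
from h import *
c=cap("wrist"); np.savez("/tmp/w1.npz",**c); im=c["pixels"]; cv2.imwrite("pics/w1.png",im)
hsv=cv2.cvtColor(im,cv2.COLOR_BGR2HSV).astype(int);H,S,V=hsv[...,0],hsv[...,1],hsv[...,2]
G=toplane(c,np.stack(np.meshgrid(np.arange(640),np.arange(400)),-1).reshape(-1,2),0.006).reshape(400,640,3)
m=(H<22)&(S>120)&(abs(G[...,0]-.514)<.09)&(abs(G[...,1]-.352)<.08)
print(rect(c,m,.006)); W=cloud(c); print(np.nanmedian(W[m],0)); cv2.imwrite("pics/w1m.png",m.astype(np.uint8)*255)
print(r.get_state()["tcp_pos"],r.get_state()["eef_rot"])
E
```

```text
(array([513.3, 353.9]), 10.22, array([98.2, 64.3]), np.int32(4869))
[0.5110112  0.35364368 0.00460838]
[0.51473391 0.35200957 0.24049476] [-1.79994036e+02 -8.85378389e-03 -1.72906793e+02]
```

View pics/w1.png

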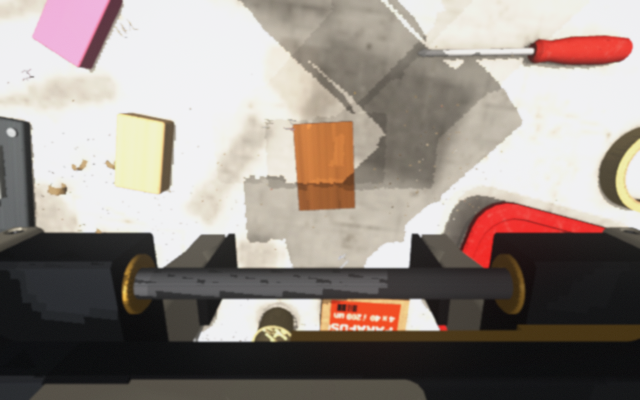

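The sheet is whole and unobstructed at (324,165) between the fingers, and the loose block is at (142,152). Next I'll align and go down.

>>> {"fn": "apply_moves", "kwargs": {"slide": [[0.007,0.016,0],[0,0,0.3],[0,0,0.4],[0,0,0.4],[0,0,0.4],[0,0,0.3],[0,0,0.2],[0,0,0]], "turn": [[0,0,-0.034],[0,0,0],[0,0,0],[0,0,0],[0,0,0],[0,0,0],[0,0,0],[0,0,0]], "jaw": [0,0,0,0,0,0,0,0]}}

```text
time_s: 4.0
tcp_pos: [0.5123, 0.3521, 0.0373]
eef_rot: [-179.8, -0.3, -170.0]
contact_force: [-0.5, -0.6, 0.1]
gripper_width: 0.088
```

>>> {"fn": "apply_moves", "kwargs": {"slide": [[0,0,0],[0,0,0]], "turn": [[0,0,0],[0,0,0]], "jaw": [0,0]}}

```text
time_s: 4.2
tcp_pos: [0.5146, 0.3547, 0.0421]
eef_rot: [179.9, 0.1, -170.1]
contact_force: [-0.5, -0.8, 0.4]
gripper_width: 0.088
```

```bash
python3 - <<'E'
from h import *
c=cap("wrist"); im=c["pixels"]; cv2.imwrite("pics/w2.png",im)
s=r.get_state();print(s["tcp_pos"],s["eef_rot"],s["contact_force"])
E
```

```text
[0.51457696 0.35472446 0.04228996] [ 1.79905129e+02  1.24016460e-01 -1.70062717e+02] [1.25232737 0.56203541 1.22757409]
```

View pics/w2.png

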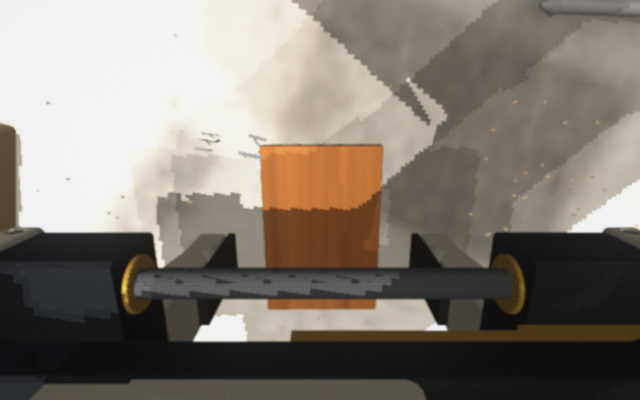

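>>> {"fn": "apply_moves", "kwargs": {"slide": [[0,0,0],[0,0,0],[0,0,0]], "turn": [[0,0,0],[0,0,0],[0,0,0]], "jaw": [0,0,0]}}

```text
time_s: 4.55
tcp_pos: [0.5139, 0.3541, 0.0411]
eef_rot: [180.0, 0.0, -170.1]
contact_force: [0.5, 0.1, 0.2]
gripper_width: 0.0879
```

>>> {"fn": "apply_moves", "kwargs": {"slide": [[0,0,0.1],[0,0,0.1],[0,0,0.04],[0,0,0],[0,0,0]], "turn": [[0,0,0],[0,0,0],[0,0,0],[0,0,0],[0,0,0]], "jaw": [0,0,0,0,0]}}

```text
time_s: 5.05
tcp_pos: [0.5137, 0.3538, 0.0162]
eef_rot: [-180.0, -0.0, -170.1]
contact_force: [-0.1, 0.1, 0.3]
gripper_width: 0.0874
```

>>> {"fn": "apply_moves", "kwargs": {"slide": [[0,0,0],[0,0,0]], "turn": [[0,0,0],[0,0,0]], "jaw": [0,0]}}

```text
time_s: 5.25
tcp_pos: [0.5139, 0.354, 0.0168]
eef_rot: [180.0, 0.0, -170.1]
contact_force: [-0.6, -1.0, 0.5]
gripper_width: 0.0877
```

>>> {"fn": "apply_moves", "kwargs": {"slide": [[0,0,0.01],[0,0,0],[0,0,0],[0,0,0],[0,0,0],[0,0,0],[0,0,0],[0,0,0]], "turn": [[0,0,0],[0,0,0],[0,0,0],[0,0,0],[0,0,0],[0,0,0],[0,0,0],[0,0,0]], "jaw": [0,0.3,0.3,0.4,0.4,0.4,0.4,0.4], "newtons": 12}}

```text
time_s: 6.05
tcp_pos: [0.5138, 0.3539, 0.0156]
eef_rot: [-180.0, 0.0, -170.1]
contact_force: [-0.3, -0.4, 0.0]
gripper_width: 0.0655
```

Gripped at 65.5 mm, which matches the sheet's 66 mm. I'll lift it.

>>> {"fn": "apply_moves", "kwargs": {"slide": [[0,0,-0.05],[0,0,-0.15],[0,0,-0.3],[0,0,-0.3],[0,0,-0.3],[0,0,-0.15],[0,0,0],[0,0,0]], "turn": [[0,0,0],[0,0,0],[0,0,0],[0,0,0],[0,0,0],[0,0,0],[0,0,0],[0,0,0]], "jaw": [0.4,0.4,0.4,0.4,0.4,0.4,0.4,0.4], "newtons": 15}}

```text
time_s: 6.85
tcp_pos: [0.5136, 0.3538, 0.1405]
eef_rot: [180.0, -0.0, -170.1]
contact_force: [0.2, 0.1, -0.7]
gripper_width: 0.0655
```

```bash
python3 - <<'E'
from h import *
c=cap("wrist"); im=c["pixels"]; cv2.imwrite("pics/w3.png",im);np.savez("/tmp/w3.npz",**c)
c=cap("top"); im=c["pixels"]; cv2.imwrite("pics/t3.png",im)
s=r.get_state();print(s["tcp_pos"],s["eef_rot"],s["contact_force"],s["gripper_width"])
E
```

```text
[0.51321337 0.35338577 0.13936825] [-1.79940209e+02 -9.46692131e-02 -1.70110562e+02] [ 0.25928803 -1.2130099  -0.44276132] 0.06565621171385874
```

View pics/w3.png

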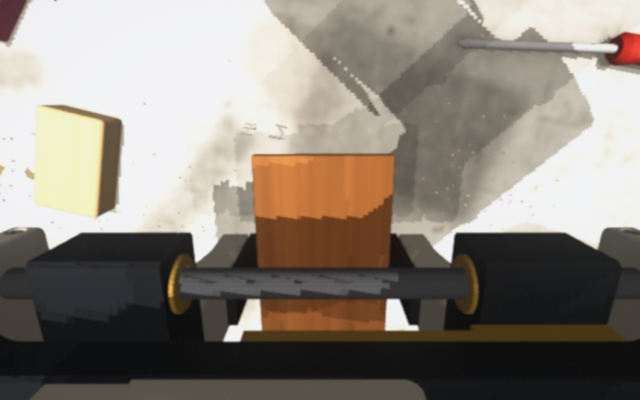

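```bash
cat >> h.py <<'E'
def hsvs(c):
    h=cv2.cvtColor(c["pixels"],cv2.COLOR_BGR2HSV).astype(int); return h[...,0],h[...,1],h[...,2]
def grid(c,z): return toplane(c,np.stack(np.meshgrid(np.arange(640),np.arange(400)),-1).reshape(-1,2),z).reshape(400,640,3)
E
python3 - <<'E'
from h import *
c=dict(np.load("/tmp/w3.npz")); p=np.array([0.5134,0.3536,.1398]); y=np.radians(-170.1)
X=np.array([np.cos(y),np.sin(y)]);Y=np.array([np.sin(y),-np.cos(y)])
H,S,V=hsvs(c)
for u in (258,290,320,350,388):
    col=np.where((H[100:230,u]<22)&(S[100:230,u]>110))[0]; v=100+col.min()
    q=toplane(c,[(u,v-.5)],p[2]-.0095)[0][:2]-p[:2]; print(u,v,(q@X*1000).round(1),(q@Y*1000).round(1))
for f in ("w1","w3"):
    c=dict(np.load(f"/tmp/{f}.npz")); H,S,V=hsvs(c); G=grid(c,.028)
    m=(H>20)&(H<40)&(S>35)&(V>150)&(abs(G[...,0]-.52)<.08)&(abs(G[...,1]-.153)<.06)
    cv2.imwrite(f"pics/{f}tb.png",m.astype(np.uint8)*255); print(rect(c,m,.028))
c=dict(np.load("/tmp/w1.npz"));print(hsvs(c)[0][150,140],hsvs(c)[1][150,140],hsvs(c)[2][150,140])
E
```

```text
258 155 49.7 -29.2
290 155 49.7 -14.7
320 154 50.1 -1.1
350 154 50.1 12.5
388 154 50.1 29.7
(array([519.9, 156.3]), -4.27, array([78.4, 49.5]), np.int32(3347))
(array([519.8, 157.1]), -4.21, array([77.8, 48.5]), np.int32(6318))
30 44 242
```

View pics/w3tb.png

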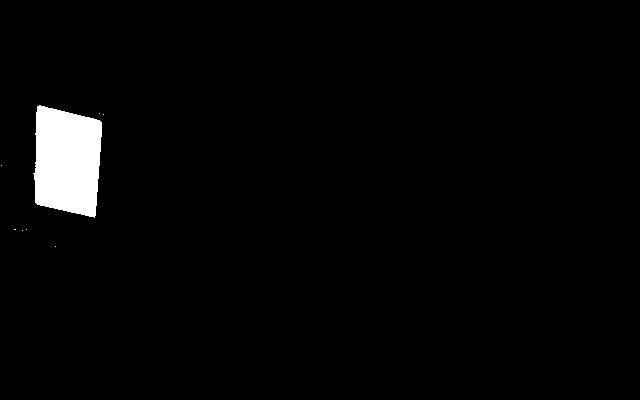

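The sheet is held square and centred on the TCP to within about 0.3 mm. Next I'll turn to the press yaw and travel to a viewing spot beside the press.

>>> {"fn": "apply_moves", "kwargs": {"slide": [[0,0,-0.1],[0,0,-0.2],[-0.05,-0.2,0],[-0.08,-0.4,0],[-0.08,-0.45,0],[-0.08,-0.45,0],[-0.08,-0.45,0],[-0.08,-0.4,0]], "turn": [[0,0,0.078],[0,0,0.077],[0,0,0],[0,0,0],[0,0,0],[0,0,0],[0,0,0],[0,0,0]], "jaw": [0.4,0.4,0.4,0.4,0.4,0.4,0.4,0.4]}}

```text
time_s: 7.75
tcp_pos: [0.5437, 0.1139, 0.1693]
eef_rot: [-179.9, -0.1, 176.6]
contact_force: [0.7, -0.0, -0.8]
gripper_width: 0.0659
```

>>> {"fn": "apply_moves", "kwargs": {"slide": [[-0.03,-0.15,0],[0,0,0],[0,0,0],[0,0,0],[0,0,0]], "turn": [[0,0,0],[0,0,0],[0,0,0],[0,0,0],[0,0,0]], "jaw": [0.4,0.4,0.4,0.4,0.4]}}

```text
time_s: 8.25
tcp_pos: [0.5467, 0.1025, 0.1703]
eef_rot: [-180.0, -0.0, 176.7]
contact_force: [-0.2, 0.4, -0.4]
gripper_width: 0.0657
```

```bash
python3 - <<'E'
from h import *
c=cap("wrist"); im=c["pixels"]; cv2.imwrite("pics/w4.png",im);np.savez("/tmp/w4.npz",**c)
s=r.get_state();print(s["tcp_pos"],s["eef_rot"],s["contact_force"],s["gripper_width"])
H,S,V=hsvs(c); G=grid(c,.034)
m=(H>15)&(H<40)&(S>50)&(V>90)&(abs(G[...,0]-.56)<.07)&(abs(G[...,1]+.035)<.06)
cv2.imwrite("pics/w4m.png",m.astype(np.uint8)*255); print(rect(c,m,.034))
E
```

```text
[0.54670348 0.10244319 0.17035765] [-1.79995470e+02 -1.15352837e-02  1.76668127e+02] [ 0.12281804 -0.44090863 -0.8304845 ] 0.06577809562933049
(array([555.7, -31.6]), -7.07, array([82.1, 55.5]), np.int32(4270))
```

View pics/w4.png

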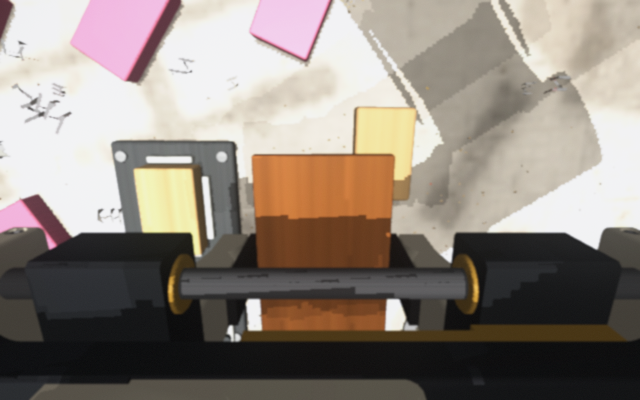

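View pics/w4m.png

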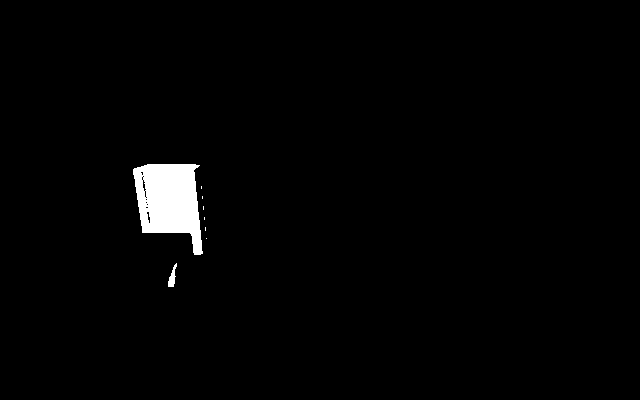

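```bash
python3 - <<'E'
from h import *
c=dict(np.load("/tmp/w4.npz")); im=c["pixels"]
cv2.imwrite("pics/w4c.png",cv2.resize(im[130:260,100:250],None,fx=4.5,fy=4.5,interpolation=cv2.INTER_NEAREST))
E
```

```text
(no output)
```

View pics/w4c.png

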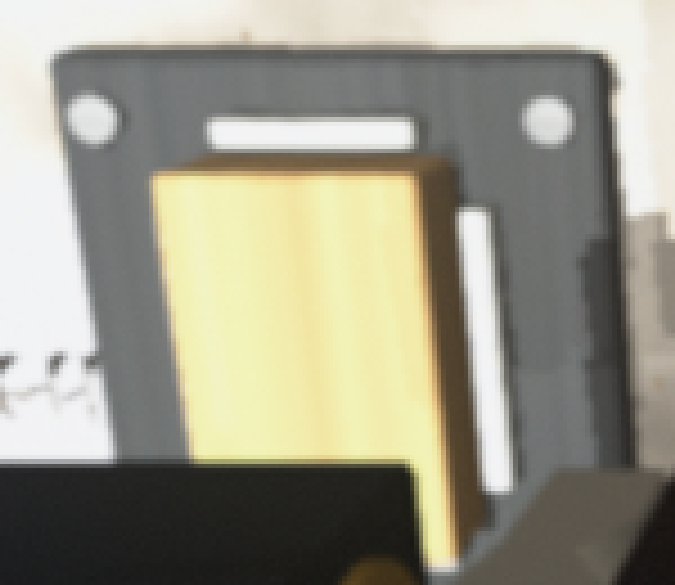

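```bash
python3 - <<'E'
from h import *
c=dict(np.load("/tmp/w4.npz"))
def px(x,y): return ((x+.5)/4.5-.5+100,(y+.5)/4.5-.5+130)
A=toplane(c,[px(152,173),px(418,173),px(190,462),px(458,560)],.034)[:,:2]*1000
print(A.round(1))
fd=A[1]-A[0]; print("front w",np.linalg.norm(fd), "yaw from front",np.degrees(np.arctan2(fd[1],fd[0]))-90)
for i,j in ((0,2),(1,3)): d=A[j]-A[i]; print("side yaw",np.degrees(np.arctan2(d[1],d[0])))
y=np.radians(-3.45); print("centre from front",(A[:2].mean(0)+40*np.array([np.cos(y),np.sin(y)])).round(1))
B=toplane(c,[px(608,65),px(632,462),px(55,62),px(117,462),px(100,50),px(560,50)],.012)[:,:2]*1000
print(B.round(1))
ex=np.array([np.cos(y),np.sin(y)]);ey=np.array([-ex[1],ex[0]])
O=np.array([558.5,-34.7])
for b in np.vstack([A,B]): print("press frame",((b-O)@ex).round(1),((b-O)@ey).round(1))
E
```

```text
[[518.3 -54.2]
 [521.2  -4.9]
 [575.5 -58.8]
 [599.4  -9.7]]
front w 49.294136076532936 yaw from front -3.367790418939535
side yaw -4.634426307286094
side yaw -3.510268324704881
centre from front [559.7 -32. ]
[[505.8  27. ]
 [589.1  21.2]
 [498.9 -81.2]
 [582.7 -87.2]
 [497.1 -71.9]
 [502.4  18. ]]
press frame -38.9 -21.8
press frame -39.0 27.5
press frame 18.4 -23.0
press frame 39.3 27.4
press frame -56.3 58.4
press frame 27.2 57.7
press frame -56.7 -50.0
press frame 27.3 -51.0
press frame -59.1 -40.8
press frame -59.2 49.2
```

```bash
python3 - <<'E'
from h import *
for n in ("top","scene"):
    c=cap(n); np.savez(f"/tmp/{n}4.npz",**c)
    u,v=proj(c,[.5467,.1025,.16]); u,v=int(u),int(v)
    cv2.imwrite(f"pics/{n}4.png",cv2.resize(c["pixels"][v-60:v+60,u-70:u+110],None,fx=4,fy=4,interpolation=cv2.INTER_NEAREST)); print(u,v)
E
```

```text
282 190
300 194
```

View pics/top4.png

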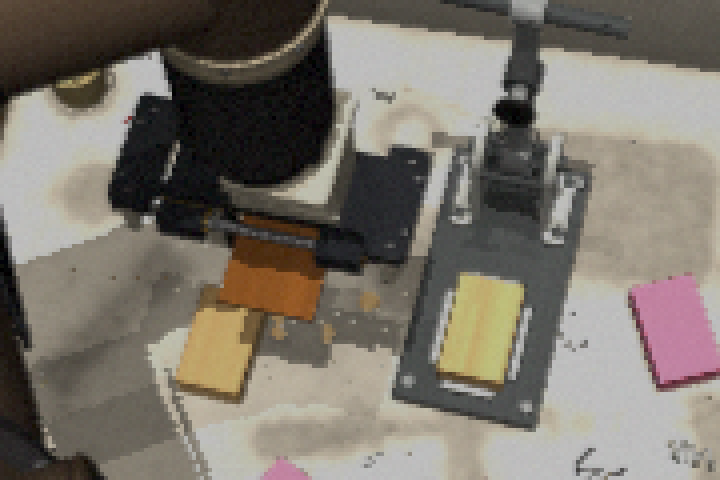

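View pics/scene4.png

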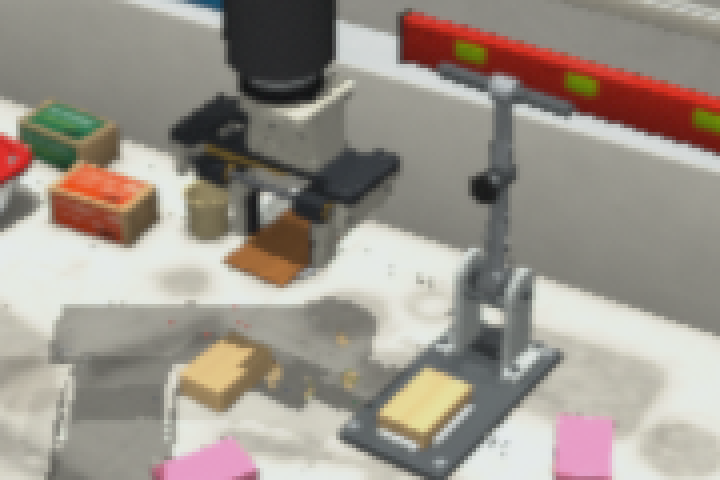

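```bash
python3 - <<'E'
from h import *
c=dict(np.load("/tmp/top4.npz"))
for p in ([.4987,.1383,.161],[.4949,.0725,.161],[.4987,.1383,.155],[.4949,.0725,.155]):
    u,v=proj(c,p); print(np.round((u,v),2), "crop",((u+.5-212)*4-.5).round(1),((v+.5-130)*4-.5).round(1))
H,S,V=hsvs(c)
m=(H<22)&(S>120); 
for v in range(195,213): print(v,''.join('#' if x else '.' for x in m[v,262:300]))
print(V[195:212,280],H[195:212,280])
O=np.array([558.5,-34.7,0])
u=proj(c,[.5585,-.0347,.034]);print(u)
mm=(H>17)&(H<40)&(S>70)&(V>100)
G=grid(c,.034)
print(rect(c,mm&(abs(G[...,0]-.56)<.06)&(abs(G[...,1]+.035)<.05),.034))
print(rect(c,(H>17)&(H<40)&(S>40)&(V>60)&(abs(G[...,0]-.52)<.06)&(abs(G[...,1]-.155)<.05),.028))
E
```

```text
[265.52 204.59] crop 215.6 299.9
[289.32 209.7 ] crop 310.8 320.3
[265.77 205.45] crop 216.6 303.3
[289.47 210.55] crop 311.4 323.7
195 .......######################.........
196 .......#######################........
197 .......########################.......
198 ......#########################.......
199 ......#########################.......
200 ......#########################.......
201 ......########################........
202 .#############################........
203 .#############################........
204 .#############################........
205 #############################.........
206 #..##########################.........
207 #...#.####.##################.........
208 .....#......#####.###########.........
209 ....#......#####........####..........
210 ....#......#####......................
211 ...#.#.....####.......................
212 ..##.......###........................
[ 78  81 129 137 139 140 141 141 140 140 138 139 144  88 143 108 112] [13 15 13 14 14 14 13 14 13 14 15 13 15 14 18 18 18]
(np.float64(331.9267686822319), np.float64(211.87151133496454))
(array([559.8, -34.1]), -3.49, array([79.6, 50. ]), np.int32(427))
(array([513.7, 154.7]), -18.27, array([87.9, 76.1]), np.int32(436))
```

```bash
python3 - <<'E'
from h import *
c=dict(np.load("/tmp/top4.npz")); im=c["pixels"].astype(float)
y=np.radians(176.67); X=np.array([np.cos(y),np.sin(y)]);Y=np.array([np.sin(y),-np.cos(y)]); T=np.array([.5467,.1025])
# supersampled edge: right side (-Y 33): sample profile across the edge (redness) at several x
red=im[...,2]-im[...,0]
for sgn,zz in ((-1,.161),(1,.161)):
  for a in (20,30,40):
    s=np.arange(20,46,.5)/1000
    vals=[]
    for k in s:
        p=T+X*a/1000+Y*sgn*k; u,v=proj(c,[*p,zz]); vals.append(cv2.getRectSubPix(red.astype(np.float32),(1,1),(u,v))[0,0])
    vals=np.array(vals); h=(vals.max()+vals[-10:].min())/2; i=np.where(vals>h)[0].max(); print("Y",sgn,a,"edge at",s[i]*1000,vals[::6].round(0))
for b in (-25,-20,-10,-5,0):
    s=np.arange(40,64,.5)/1000
    vals=np.array([cv2.getRectSubPix(red.astype(np.float32),(1,1),proj(c,[*(T+X*k+Y*b/1000),.161]))[0,0] for k in s]);h=(vals.max()+vals.min())/2; i=np.where(vals>h)[0].max(); print("X",b,s[i]*1000,vals[::6].round(0))
E
```

```text
Y -1 20 edge at 33.0 [93. 81. 74. 79. 72. 29. 22. 18. 20.]
Y -1 30 edge at 33.0 [111. 108. 103. 105.  91.  17.  15.  16.  17.]
Y -1 40 edge at 33.0 [110. 110. 106. 102.  94.  19.  16.  15.  12.]
Y 1 20 edge at 31.5 [80. 79. 95. 95. 59. 26. 20. 22. 22.]
Y 1 30 edge at 32.0 [102. 102. 102. 100.  71.  26.  21.  21.  21.]
Y 1 40 edge at 31.0 [104. 101. 104.  99.  49.  26.  32.  33.  23.]
X -25 49.5 [107. 104. 103.  74.  26.  13.  14.  14.]
X -20 49.5 [110. 111. 108.  79.  24.  15.  14.  20.]
X -10 49.0 [109. 106. 106.  78.  59.  52.  36.  52.]
X -5 50.0 [104. 105. 103.  86.  29.  27.  20.  23.]
X 0 49.5 [101. 100. 103.  79.  48.  42.  42.  45.]
```

>>> {"fn": "apply_moves", "kwargs": {"slide": [[-0.02,-0.15,0],[-0.04,-0.25,0],[-0.05,-0.3,0],[-0.05,-0.3,0],[-0.03,-0.2,0],[-0.02,-0.15,0],[0,0,0],[0,0,0]], "turn": [[0,0,0],[0,0,0],[0,0,0],[0,0,0],[0,0,0],[0,0,0],[0,0,0],[0,0,0]], "jaw": [0.4,0.4,0.4,0.4,0.4,0.4,0.4,0.4]}}

```text
time_s: 9.2
tcp_pos: [0.5597, -0.0347, 0.1705]
eef_rot: [180.0, -0.0, 176.5]
contact_force: [0.3, 0.6, -0.6]
gripper_width: 0.0656
```

>>> {"fn": "apply_moves", "kwargs": {"slide": [[0,0,0.15],[0,0,0.25],[0,0,0.25],[0,0,0.2],[0,0,0.1],[0,0,0],[0,0,0],[0,0,0]], "turn": [[0,0,0],[0,0,0],[0,0,0],[0,0,0],[0,0,0],[0,0,0],[0,0,0],[0,0,0]], "jaw": [0.4,0.4,0.4,0.4,0.4,0.4,0.4,0.4]}}

```text
time_s: 10.0
tcp_pos: [0.5606, -0.0341, 0.0767]
eef_rot: [180.0, 0.1, 176.6]
contact_force: [1.2, -0.3, -0.3]
gripper_width: 0.0658
```

```bash
python3 - <<'E'
from h import *
s=r.get_state();print(s["tcp_pos"],s["eef_rot"],s["contact_force"],s["gripper_width"])
c=cap("wrist"); np.savez(f"/tmp/w5.npz",**c); cv2.imwrite("pics/w5.png",c["pixels"])
for n in ("top","scene"):
    c=cap(n); np.savez(f"/tmp/{n}5.npz",**c)
    u,v=proj(c,[.559,-.0335,.05]); u,v=int(u),int(v)
    cv2.imwrite(f"pics/{n}5.png",cv2.resize(c["pixels"][v-60:v+60,u-80:u+80],None,fx=5,fy=5,interpolation=cv2.INTER_NEAREST)); print(u,v)
E
```

```text
[ 0.56055825 -0.03414803  0.07672793] [1.79976091e+02 1.06686722e-01 1.76610921e+02] [ 1.16916554 -0.28041572 -0.28367262] 0.06582128662895581
331 209
335 229
```

View pics/w5.png

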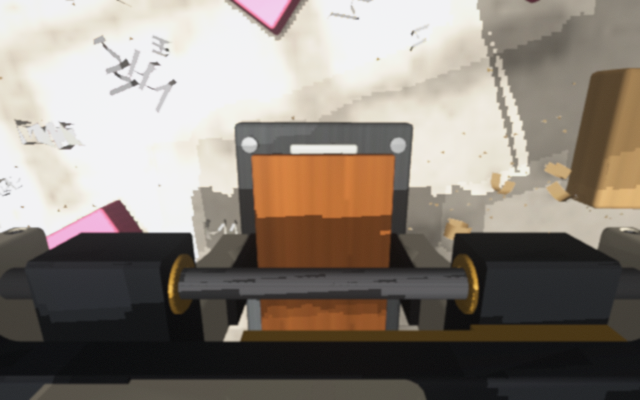

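View pics/top5.png

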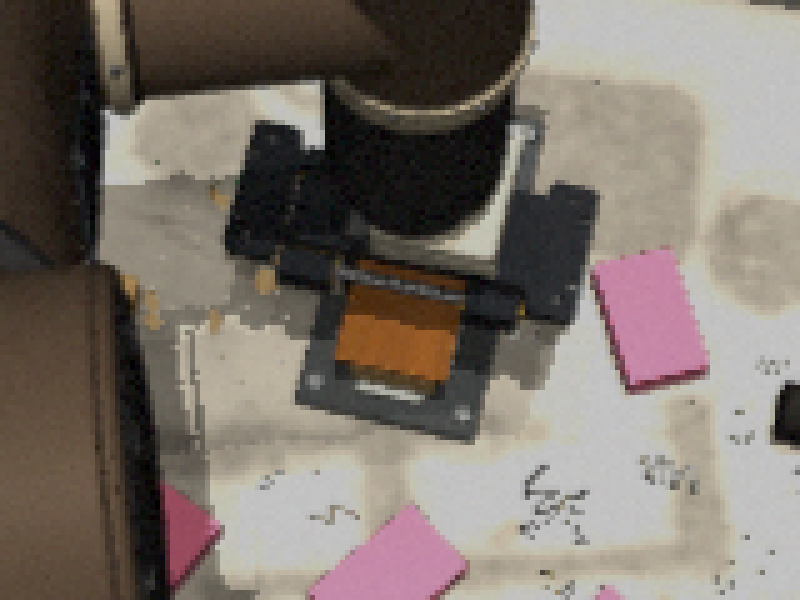

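View pics/scene5.png

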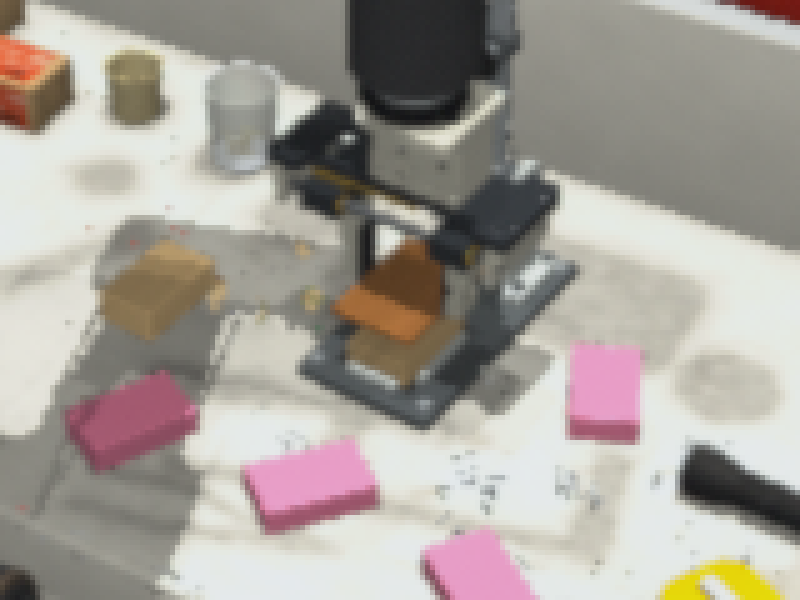

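```bash
python3 - <<'E'
from h import *
c=dict(np.load("/tmp/w5.npz")); im=c["pixels"]
cv2.imwrite("pics/w5c.png",cv2.resize(im[110:240,225:425],None,fx=4,fy=4,interpolation=cv2.INTER_NEAREST))
E
```

```text
(no output)
```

View pics/w5c.png

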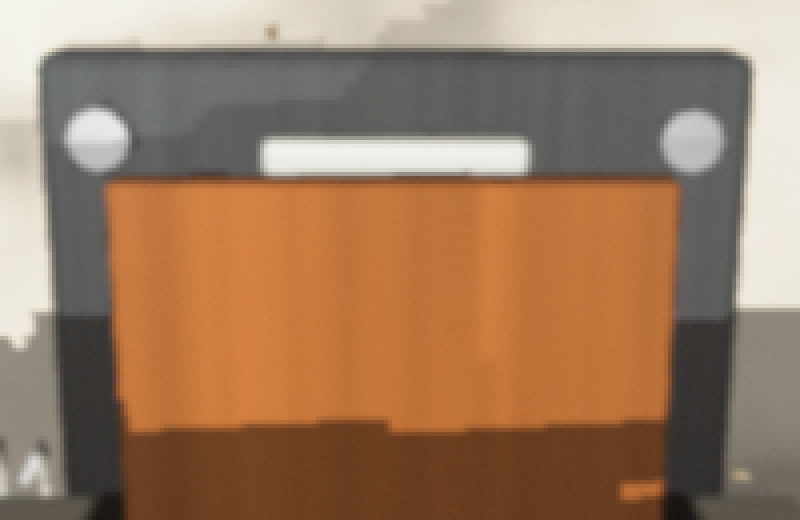

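```bash
python3 - <<'E'
from h import *
c=dict(np.load("/tmp/w5.npz"))
def px(x,y): return ((x+.5)/4-.5+225,(y+.5)/4-.5+110)
T=np.array([.56055,-.03415]);y=np.radians(176.61);X=np.array([np.cos(y),np.sin(y)]);Y=np.array([np.sin(y),-np.cos(y)])
def q(pts,z):
    A=toplane(c,[px(*p) for p in pts],z)[:,:2]-T; return np.stack([A@X,A@Y],-1)*1000
print("plate L/R/front",q([(42,100),(66,440),(751,100),(726,440),(200,54),(600,54)],.012).round(1))
print("screws",q([(97,139),(693,140)],.0135).round(1))
print("cleat",q([(262,160),(530,160),(396,140)],.016).round(1))
print("sheet",q([(106,185),(120,400),(680,185),(670,400),(200,181),(600,181)],.0767-.0095).round(1))
E
```

```text
plate L/R/front [[ 53.4 -52.9]
 [ -1.  -52.9]
 [ 53.4  54.1]
 [ -1.1  54. ]
 [ 60.2 -28.8]
 [ 60.2  31. ]]
screws [[ 47.8 -44.6]
 [ 47.6  45.4]]
cleat [[ 44.9 -19.6]
 [ 44.9  20.6]
 [ 47.9   0.5]]
sheet [[ 49.4 -32.3]
 [ 23.9 -32.2]
 [ 49.3  32.3]
 [ 23.9  32.6]
 [ 49.8 -21.7]
 [ 49.8  23.3]]
```

Wrist view: the sheet is at rows ≥155, with the plate front edge at row 123 and the plate edges at columns 236 and 412. The sheet is 0.45 mm off in y, within 0.3 mm in x, and the yaw matches. I'll nudge it and lower.

>>> {"fn": "apply_moves", "kwargs": {"slide": [[0,0.005,0.08],[0,0,0.08],[0,0,0.06],[0,0,0.02],[0,0,0],[0,0,0],[0,0,0],[0,0,0]], "turn": [[0,0,0],[0,0,0],[0,0,0],[0,0,0],[0,0,0],[0,0,0],[0,0,0],[0,0,0]], "jaw": [0.4,0.4,0.4,0.4,0.4,0.4,0.4,0.4]}}

```text
time_s: 10.95
tcp_pos: [0.5599, -0.034, 0.0518]
eef_rot: [180.0, 0.0, 176.6]
contact_force: [0.5, -0.9, 0.7]
gripper_width: 0.0657
```

>>> {"fn": "apply_moves", "kwargs": {"slide": [[0,0,0.01],[0,0,0.01],[0,0,0],[0,0,0]], "turn": [[0,0,0],[0,0,0],[0,0,0],[0,0,0]], "jaw": [0.4,0.4,0.4,0.4]}}

```text
time_s: 11.35
tcp_pos: [0.5598, -0.034, 0.0496]
eef_rot: [180.0, 0.0, 176.6]
contact_force: [0.0, 0.1, -1.1]
gripper_width: 0.0659
```

>>> {"fn": "apply_moves", "kwargs": {"slide": [[0,0,0.005],[0,0,0],[0,0,0]], "turn": [[0,0,0],[0,0,0],[0,0,0]], "jaw": [0.4,0.4,0.4]}}

```text
time_s: 11.65
tcp_pos: [0.5598, -0.034, 0.0495]
eef_rot: [-180.0, 0.0, 176.6]
contact_force: [-1.3, 0.8, 6.7]
gripper_width: 0.0658
```

>>> {"fn": "apply_moves", "kwargs": {"slide": [[0,0,-0.004],[0,0,0],[0,0,0],[0,0,0],[0,0,0],[0,0,0]], "turn": [[0,0,0],[0,0,0],[0,0,0],[0,0,0],[0,0,0],[0,0,0]], "jaw": [0.4,0.2,0.12,0.05,0,0]}}

```text
time_s: 12.25
tcp_pos: [0.5598, -0.034, 0.0494]
eef_rot: [-180.0, -0.0, 176.6]
contact_force: [-0.0, -0.2, 0.2]
gripper_width: 0.0872
```

>>> {"fn": "apply_moves", "kwargs": {"slide": [[0,0,-0.05],[0,0,-0.15],[0,0,-0.3],[0,0,-0.35],[0,0,-0.2],[0,0,0],[0,0,0],[0,0,0]], "turn": [[0,0,0],[0,0,0],[0,0,0],[0,0,0],[0,0,0],[0,0,0],[0,0,0],[0,0,0]], "jaw": [0,0,0,0,0,0,0,0]}}

```text
time_s: 13.05
tcp_pos: [0.5591, -0.0341, 0.1537]
eef_rot: [-180.0, -0.1, 176.6]
contact_force: [0.1, -0.6, 0.0]
gripper_width: 0.088
```

```bash
python3 - <<'E'
from h import *
s=r.get_state();print(s["tcp_pos"],s["eef_rot"],s["contact_force"],s["gripper_width"])
c=cap("wrist"); np.savez(f"/tmp/w6.npz",**c); cv2.imwrite("pics/w6.png",c["pixels"])
E
```

```text
[ 0.55909531 -0.03408951  0.1537273 ] [-1.79991151e+02 -7.52637970e-02  1.76566980e+02] [ 0.08930996 -0.60448041  0.04417261] 0.08804577416964784
```

View pics/w6.png

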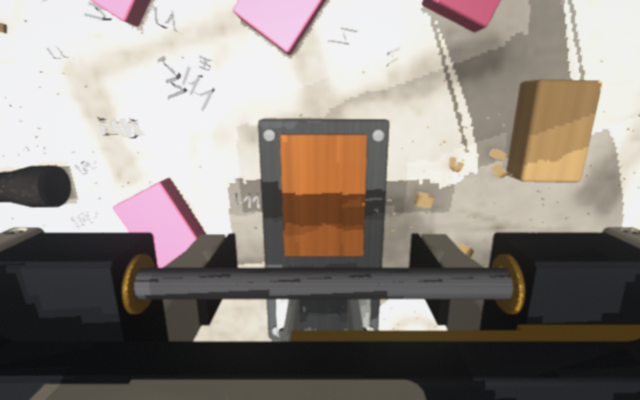

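```bash
python3 - <<'E'
from h import *
c=dict(np.load("/tmp/w6.npz"));H,S,V=hsvs(c);G=grid(c,.04)
m=(H<22)&(S>120)&(abs(G[...,0]-.56)<.08)&(abs(G[...,1]+.034)<.06)
print("sheet",rect(c,m,.040))
m=(V<130)&(S<60)&(abs(G[...,0]-.53)<.08)&(abs(G[...,1]+.034)<.09)
cv2.imwrite("pics/w6c.png",cv2.resize(c["pixels"][105:275,240:410],None,fx=3.5,fy=3.5,interpolation=cv2.INTER_NEAREST))
G=grid(c,.028)
m=(H>12)&(H<40)&(S>35)&(V>150)&(abs(G[...,0]-.52)<.08)&(abs(G[...,1]-.153)<.06); print("tb",rect(c,m,.028)); cv2.imwrite("pics/w6m.png",m.astype(np.uint8)*255)
E
```

```text
sheet (array([559. , -33.8]), -3.46, array([98.6, 66. ]), np.int32(10155))
tb (array([522.1, 139.7]), -89.98, array([81.9, 81.1]), np.int32(6720))
```

View pics/w6c.png

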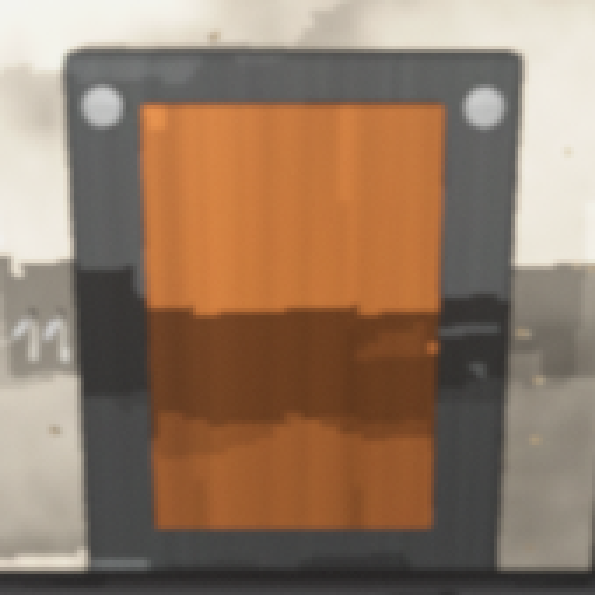

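```bash
python3 - <<'E'
from h import *
c=dict(np.load("/tmp/w6.npz"))
def px(x,y): return ((x+.5)/3.5-.5+240,(y+.5)/3.5-.5+105)
T=np.array([.5591,-.0341]);y=np.radians(176.57);X=np.array([np.cos(y),np.sin(y)]);Y=np.array([np.sin(y),-np.cos(y)])
def q(pts,z):
    A=toplane(c,[px(*p) for p in pts],z)[:,:2]-T; return np.stack([A@X,A@Y],-1)*1000
print("plate",q([(67,90),(90,560),(522,90),(497,560),(200,51),(400,51)],.012).round(1).tolist())
print("sheet",q([(142,105),(155,525),(445,105),(434,525),(200,104),(400,104),(300,529)],.040).round(1).tolist())
E
```

```text
plate [[49.8, -52.8], [-72.3, -53.1], [49.8, 54.5], [-72.4, 54.3], [58.8, -21.3], [58.8, 25.5]]
sheet [[49.0, -31.8], [-48.9, -32.1], [48.9, 32.9], [-48.9, 33.6], [49.2, -19.4], [49.1, 23.3], [-49.9, 2.1]]
```

The sheet sits square on the lower block: within 1 mm of the press axes, with matching yaw (crop left edge 142→155, right 445→434, symmetric with the plate). Now for the loose block.

>>> {"fn": "apply_moves", "kwargs": {"slide": [[0.02,0.1,-0.1],[0.06,0.25,-0.1],[0.1,0.35,-0.1],[0.1,0.4,-0.06],[0.1,0.36,0],[0.08,0.25,0],[0.04,0.156,0],[0,0,0]], "turn": [[0,0,0],[0,0,0],[0,0,0],[0,0,0],[0,0,0],[0,0,0],[0,0,0.011],[0,0,0]], "jaw": [0,0,0,0,0,0,0,0]}}

```text
time_s: 13.9
tcp_pos: [0.5205, 0.1575, 0.1906]
eef_rot: [-180.0, -0.0, 175.8]
contact_force: [-0.2, -0.6, -0.3]
gripper_width: 0.088
```

>>> {"fn": "apply_moves", "kwargs": {"slide": [[0,0,0],[0,0,0],[0,0,0],[0,0,0]], "turn": [[0,0,0],[0,0,0],[0,0,0],[0,0,0]], "jaw": [0,0,0,0]}}

```text
time_s: 14.3
tcp_pos: [0.5211, 0.1546, 0.1904]
eef_rot: [-180.0, -0.0, 175.6]
contact_force: [-0.1, 0.4, -0.7]
gripper_width: 0.0875
```

```bash
python3 - <<'E'
from h import *
s=r.get_state();print(s["tcp_pos"],s["eef_rot"],s["contact_force"],s["gripper_width"])
c=cap("wrist"); np.savez(f"/tmp/w7.npz",**c); cv2.imwrite("pics/w7.png",c["pixels"])
H,S,V=hsvs(c);G=grid(c,.028)
m=(H>20)&(H<40)&(S>35)&(V>100)&(abs(G[...,0]-.52)<.08)&(abs(G[...,1]-.153)<.06); print("tb",rect(c,m,.028)); cv2.imwrite("pics/w7m.png",m.astype(np.uint8)*255)
E
```

```text
[0.52109432 0.15455928 0.190445  ] [-1.79992185e+02 -5.24839113e-03  1.75576946e+02] [-0.09352355  0.36607323 -0.73472562] 0.08749925145906419
tb (array([504.3, 156.9]), 85.55, array([46.5, 43.3]), np.int32(2349))
```

View pics/w7.png

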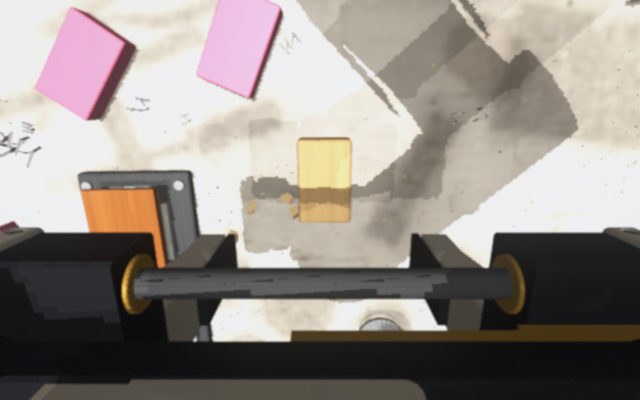

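View pics/w7m.png

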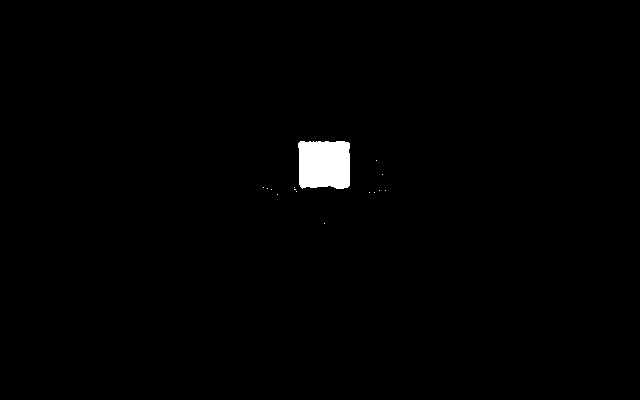

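```bash
python3 - <<'E'
from h import *
c=dict(np.load("/tmp/w7.npz"))
cv2.imwrite("pics/w7c.png",cv2.resize(c["pixels"][125:235,275:375],None,fx=5,fy=5,interpolation=cv2.INTER_NEAREST))
E
```

```text
(no output)
```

View pics/w7c.png

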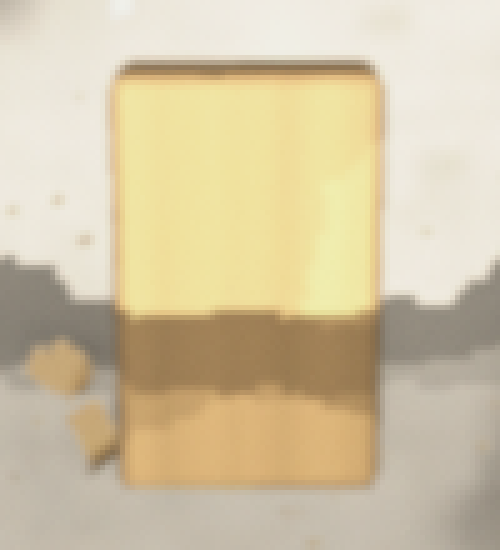

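```bash
python3 - <<'E'
from h import *
c=dict(np.load("/tmp/w7.npz"))
def px(x,y): return ((x+.5)/5-.5+275,(y+.5)/5-.5+125)
T=np.array([.5211,.1546]);y=np.radians(175.58);X=np.array([np.cos(y),np.sin(y)]);Y=np.array([np.sin(y),-np.cos(y)])
def q(pts,z):
    A=toplane(c,[px(*p) for p in pts],z)[:,:2]-T; return np.stack([A@X,A@Y],-1)*1000
print(q([(114,100),(123,470),(382,100),(377,470),(250,76),(250,487)],.028).round(1).tolist())
E
```

```text
[[35.4, -22.7], [-34.8, -22.5], [35.3, 25.3], [-34.9, 25.9], [39.6, 1.6], [-38.3, 1.7]]
```

>>> {"fn": "apply_moves", "kwargs": {"slide": [[0.006,0.013,0.1],[0,0,0.25],[0,0,0.3],[0,0,0.3],[0,0,0.3],[0,0,0.2],[0,0,0.1],[0,0,0.05]], "turn": [[0,0,0],[0,0,0],[0,0,0],[0,0,0],[0,0,0],[0,0,0],[0,0,0],[0,0,0]], "jaw": [0,0,0,0,0,0,0,0]}}

```text
time_s: 15.15
tcp_pos: [0.52, 0.1562, 0.0293]
eef_rot: [-179.9, -0.1, 175.6]
contact_force: [0.9, -0.1, -0.1]
gripper_width: 0.0877
```

>>> {"fn": "apply_moves", "kwargs": {"slide": [[0,0,0.05],[0,0,0.04],[0,0,0],[0,0,0],[0,0,0],[0,0,0]], "turn": [[0,0,0],[0,0,0],[0,0,0],[0,0,0],[0,0,0],[0,0,0]], "jaw": [0,0,0,0,0,0]}}

```text
time_s: 15.75
tcp_pos: [0.5206, 0.1567, 0.0219]
eef_rot: [180.0, 0.0, 175.6]
contact_force: [-0.1, -0.0, 0.3]
gripper_width: 0.0878
```

>>> {"fn": "apply_moves", "kwargs": {"slide": [[0,0,0],[0,0,0],[0,0,0],[0,0,0],[0,0,0],[0,0,0],[0,0,0],[0,0,0]], "turn": [[0,0,0],[0,0,0],[0,0,0],[0,0,0],[0,0,0],[0,0,0],[0,0,0],[0,0,0]], "jaw": [0.3,0.4,0.5,0.6,0.6,0.6,0.6,0.6], "newtons": 15}}

```text
time_s: 16.55
tcp_pos: [0.5204, 0.1565, 0.0214]
eef_rot: [-180.0, -0.0, 175.6]
contact_force: [0.2, -0.7, -0.2]
gripper_width: 0.0499
```

>>> {"fn": "apply_moves", "kwargs": {"slide": [[0,0,-0.05],[0,0,-0.15],[0,0,-0.3],[0,0,-0.3],[0,0,-0.3],[0,0,-0.2],[0,0,-0.1],[0,0,0]], "turn": [[0,0,0],[0,0,0],[0,0,0],[0,0,0],[0,0,0],[0,0,0],[0,0,0],[0,0,0]], "jaw": [0.6,0.6,0.6,0.6,0.6,0.6,0.6,0.6], "newtons": 20}}

```text
time_s: 17.35
tcp_pos: [0.521, 0.1569, 0.1628]
eef_rot: [179.9, 0.1, 175.6]
contact_force: [0.1, 1.2, -1.7]
gripper_width: 0.0498
```

```bash
python3 - <<'E'
from h import *
s=r.get_state();print(s["tcp_pos"],s["eef_rot"],s["contact_force"],s["gripper_width"])
c=cap("wrist"); np.savez(f"/tmp/w8.npz",**c); cv2.imwrite("pics/w8.png",c["pixels"])
E
```

```text
[0.52095413 0.15694294 0.16275971] [1.79902750e+02 1.12862891e-01 1.75634843e+02] [ 0.11665352  1.22800991 -1.70601376] 0.049839708766009336
```

View pics/w8.png

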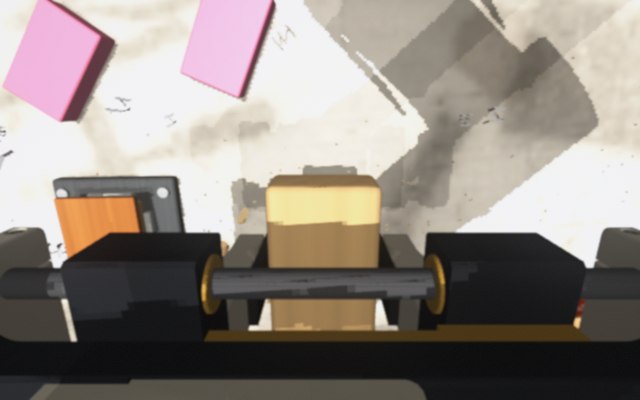

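The block is held at (323,225) with a 49.9 mm opening. I'll carry it to the press.

>>> {"fn": "apply_moves", "kwargs": {"slide": [[0,0,0],[-0.05,-0.2,0],[-0.1,-0.35,0],[-0.1,-0.4,0],[-0.1,-0.4,0],[-0.1,-0.3,0],[-0.06,-0.224,0],[0,0,0]], "turn": [[0,0,-0.011],[0,0,0],[0,0,0],[0,0,0],[0,0,0],[0,0,0],[0,0,0],[0,0,0]], "jaw": [0.6,0.6,0.6,0.6,0.6,0.6,0.6,0.6]}}

```text
time_s: 18.2
tcp_pos: [0.5596, -0.0361, 0.1596]
eef_rot: [-179.9, -0.2, 176.5]
contact_force: [-0.2, 0.5, -1.5]
gripper_width: 0.05
```

>>> {"fn": "apply_moves", "kwargs": {"slide": [[0,0,0.1],[0,0,0.2],[0,0,0.2],[0,0,0.15],[0,0,0.05],[0,0,0],[0,0,0],[0,0,0]], "turn": [[0,0,0],[0,0,0],[0,0,0],[0,0,0],[0,0,0],[0,0,0],[0,0,0],[0,0,0]], "jaw": [0.6,0.6,0.6,0.6,0.6,0.6,0.6,0.6]}}

```text
time_s: 19.0
tcp_pos: [0.5607, -0.0332, 0.0922]
eef_rot: [180.0, 0.1, 176.6]
contact_force: [-0.1, 0.3, -1.4]
gripper_width: 0.0497
```

>>> {"fn": "apply_moves", "kwargs": {"slide": [[0,0,0],[0,0,0],[0,0,0]], "turn": [[0,0,0],[0,0,0],[0,0,0]], "jaw": [0.6,0.6,0.6]}}

```text
time_s: 19.3
tcp_pos: [0.5603, -0.0335, 0.0918]
eef_rot: [180.0, 0.0, 176.6]
contact_force: [-0.6, -0.6, -1.7]
gripper_width: 0.0498
```

```bash
python3 - <<'E'
from h import *
s=r.get_state();print(s["tcp_pos"],s["eef_rot"],s["contact_force"],s["gripper_width"])
c=cap("wrist"); np.savez(f"/tmp/w9.npz",**c); cv2.imwrite("pics/w9.png",c["pixels"]); cv2.imwrite("pics/w9c.png",cv2.resize(c["pixels"][110:240,225:425],None,fx=4,fy=4,interpolation=cv2.INTER_NEAREST))
E
```

```text
[ 0.56032452 -0.03351463  0.09179801] [1.79987000e+02 3.41224647e-02 1.76575340e+02] [-0.60508324 -0.5527947  -1.67853831] 0.04983092540420196
```

View pics/w9c.png

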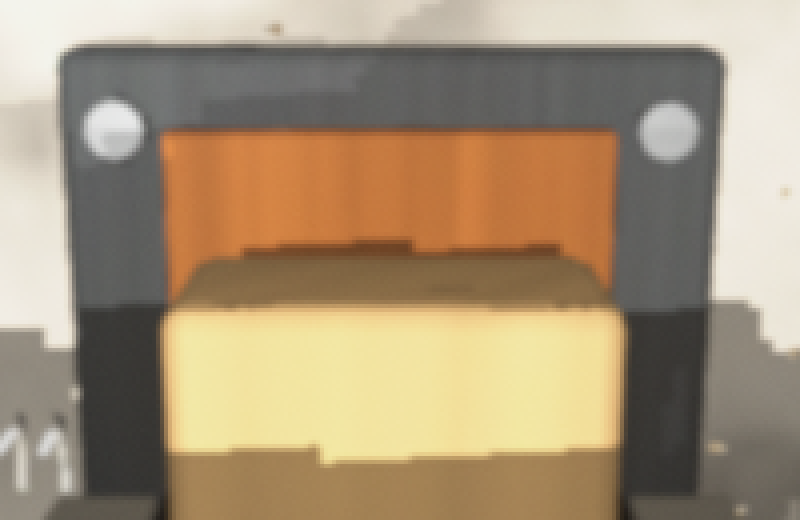

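```bash
python3 - <<'E'
from h import *
c=dict(np.load("/tmp/w9.npz"))
def px(x,y): return ((x+.5)/4-.5+225,(y+.5)/4-.5+110)
T=np.array([.5603,-.0335]);y=np.radians(176.58);X=np.array([np.cos(y),np.sin(y)]);Y=np.array([np.sin(y),-np.cos(y)])
def q(pts,z):
    A=toplane(c,[px(*p) for p in pts],z)[:,:2]-T; return np.stack([A@X,A@Y],-1)*1000
print("plate",q([(61,90),(85,460),(723,90),(699,460),(200,48),(600,48)],.012).round(1).tolist())
print("sheet",q([(163,145),(170,280),(619,145),(613,280),(200,131),(600,131)],.040).round(1).tolist())
print("block",q([(162,320),(170,500),(627,320),(620,500),(200,307),(600,307)],.0918+.0066).round(1).tolist())
E
```

```text
plate [[53.6, -53.6], [-10.0, -53.7], [53.6, 53.4], [-10.1, 53.4], [60.3, -30.9], [60.2, 33.2]]
sheet [[48.4, -32.8], [28.6, -32.7], [48.3, 32.3], [28.6, 32.3], [50.4, -27.5], [50.3, 29.5]]
block [[37.9, -24.0], [17.8, -24.1], [37.8, 24.2], [17.8, 24.4], [39.2, -20.0], [39.2, 21.3]]
```

Plate, sheet and block centres agree within 0.8 mm (block front edge at crop row 307, sheet front at 131, plate front at 48). I'll lower it.

>>> {"fn": "apply_moves", "kwargs": {"slide": [[0.004,-0.002,0.08],[0,0,0.1],[0,0,0.06],[0,0,0.03],[0,0,0],[0,0,0],[0,0,0],[0,0,0]], "turn": [[0,0,0],[0,0,0],[0,0,0],[0,0,0],[0,0,0],[0,0,0],[0,0,0],[0,0,0]], "jaw": [0.6,0.6,0.6,0.6,0.6,0.6,0.6,0.6]}}

```text
time_s: 20.15
tcp_pos: [0.56, -0.0336, 0.0648]
eef_rot: [180.0, 0.0, 176.6]
contact_force: [-0.4, -0.8, -2.0]
gripper_width: 0.0498
```

>>> {"fn": "apply_moves", "kwargs": {"slide": [[0,0,0.01],[0,0,0.01],[0,0,0],[0,0,0]], "turn": [[0,0,0],[0,0,0],[0,0,0],[0,0,0]], "jaw": [0.6,0.6,0.6,0.6]}}

```text
time_s: 20.55
tcp_pos: [0.5598, -0.0337, 0.0624]
eef_rot: [-180.0, -0.0, 176.6]
contact_force: [-0.1, -0.4, -1.1]
gripper_width: 0.0497
```

>>> {"fn": "apply_moves", "kwargs": {"slide": [[0,0,0.006],[0,0,0],[0,0,0]], "turn": [[0,0,0],[0,0,0],[0,0,0]], "jaw": [0.6,0.6,0.6]}}

```text
time_s: 20.85
tcp_pos: [0.5598, -0.0337, 0.0618]
eef_rot: [-180.0, -0.0, 176.6]
contact_force: [0.4, -0.3, -1.6]
gripper_width: 0.0497
```

>>> {"fn": "apply_moves", "kwargs": {"slide": [[0,0,0.005],[0,0,0],[0,0,0]], "turn": [[0,0,0],[0,0,0],[0,0,0]], "jaw": [0.6,0.6,0.6]}}

```text
time_s: 21.15
tcp_pos: [0.5599, -0.0337, 0.0614]
eef_rot: [180.0, 0.0, 176.6]
contact_force: [0.6, 0.2, -0.6]
gripper_width: 0.05
```

>>> {"fn": "apply_moves", "kwargs": {"slide": [[0,0,0.004],[0,0,0],[0,0,0]], "turn": [[0,0,0],[0,0,0],[0,0,0]], "jaw": [0.6,0.6,0.6]}}

```text
time_s: 21.45
tcp_pos: [0.5599, -0.0337, 0.0614]
eef_rot: [180.0, 0.0, 176.6]
contact_force: [-1.1, 0.5, 6.2]
gripper_width: 0.0499
```

>>> {"fn": "apply_moves", "kwargs": {"slide": [[0,0,-0.004],[0,0,0],[0,0,0],[0,0,0],[0,0,0],[0,0,0]], "turn": [[0,0,0],[0,0,0],[0,0,0],[0,0,0],[0,0,0],[0,0,0]], "jaw": [0.5,0.3,0.2,0.1,0,0]}}

```text
time_s: 22.05
tcp_pos: [0.5598, -0.0337, 0.0613]
eef_rot: [180.0, -0.0, 176.6]
contact_force: [-0.5, -1.2, 0.7]
gripper_width: 0.0839
```

>>> {"fn": "apply_moves", "kwargs": {"slide": [[0,0,-0.05],[0,0,-0.15],[0,0,-0.3],[0,0,-0.3],[0,0,-0.2],[0,0,0],[0,0,0],[0,0,0]], "turn": [[0,0,0],[0,0,0],[0,0,0],[0,0,0],[0,0,0],[0,0,0],[0,0,0],[0,0,0]], "jaw": [0,0,0,0,0,0,0,0]}}

```text
time_s: 22.85
tcp_pos: [0.5592, -0.0338, 0.1607]
eef_rot: [-180.0, -0.1, 176.6]
contact_force: [0.3, -0.3, -0.8]
gripper_width: 0.0873
```

```bash
python3 - <<'E'
from h import *
s=r.get_state();print(s["tcp_pos"],s["eef_rot"],s["joints"],s["gripper_width"])
c=cap("wrist"); np.savez(f"/tmp/w10.npz",**c); cv2.imwrite("pics/w10.png",c["pixels"]); cv2.imwrite("pics/w10c.png",cv2.resize(c["pixels"][105:275,240:410],None,fx=3.5,fy=3.5,interpolation=cv2.INTER_NEAREST))
c=dict(np.load("/tmp/scene0.npz"));c2=dict(np.load("/tmp/top0.npz"))
W=np.vstack([cloud(c).reshape(-1,3),cloud(c2).reshape(-1,3)]); W=W[~np.isnan(W[:,0])]
for x0 in np.arange(.62,1.2,.04):
    k=W[(W[:,0]>x0)&(W[:,0]<x0+.04)&(W[:,1]>-.25)&(W[:,1]<.15)]
    if len(k): print(round(x0,2),len(k),np.percentile(k[:,2],[5,50,99]).round(3))
E
```

```text
[ 0.55918004 -0.03379119  0.16068135] [-1.79992991e+02 -6.79245094e-02  1.76566568e+02] [ 1.65521255e+01  1.36596368e+01 -2.02456996e+01 -2.00202256e-02
 -5.61608947e+01 -1.09974395e+02] 0.0873200700015936
0.62 2481 [-0.004  0.003  0.22 ]
0.66 3358 [-0.004  0.011  0.305]
0.7 1666 [-0.004  0.     0.014]
0.74 1765 [-0.005 -0.     0.007]
0.78 2740 [-0.004  0.002  0.182]
0.82 14612 [0.019 0.185 0.744]
0.86 16465 [0.234 0.464 0.763]
0.9 10411 [0.213 0.376 0.703]
```

View pics/w10c.png

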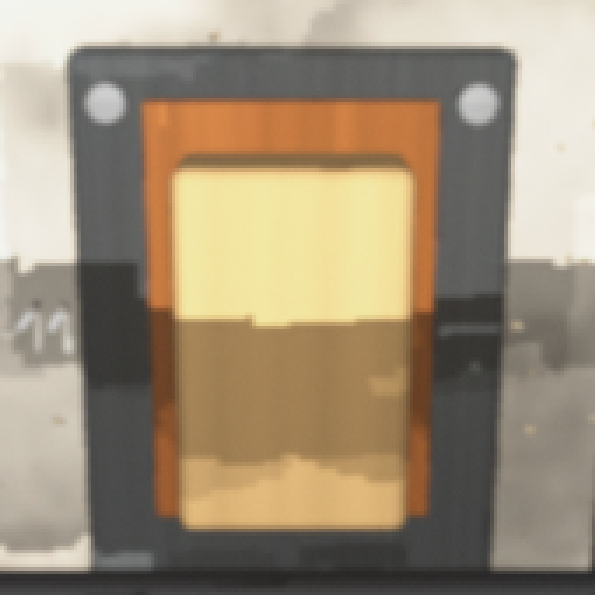

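The stack looks square: crop side margins are 29/27 px in front and 23/25 px at the rear, and plate, sheet and block are parallel. I'll go up and turn for the handle.

>>> {"fn": "apply_moves", "kwargs": {"slide": [[0,0,-0.15],[0,0,-0.35],[0,0,-0.45],[0,0,-0.45],[0,0,-0.35],[0,0,-0.2],[0,0,0],[0,0,0]], "turn": [[0,0,0],[0,0,0],[0,0,0],[0,0,0],[0,0,-0.095],[0,0,-0.095],[0,0,-0.095],[0,0,-0.095]], "jaw": [0,0,0,0,0,0,0,0]}}

```text
time_s: 23.7
tcp_pos: [0.5599, -0.0336, 0.3562]
eef_rot: [180.0, -0.0, -150.4]
contact_force: [0.1, -0.1, -0.1]
gripper_width: 0.0878
```

>>> {"fn": "apply_moves", "kwargs": {"slide": [[0,0,0],[0,0,0],[0,0,0],[0,0,0],[0,0,0],[0,0,0],[0,0,0],[0,0,0]], "turn": [[0,0,-0.095],[0,0,-0.095],[0,0,-0.095],[0,0,-0.095],[0,0,-0.095],[0,0,-0.095],[0,0,-0.095],[0,0,0]], "jaw": [0,0,0,0,0,0,0,0]}}

```text
time_s: 24.5
tcp_pos: [0.5597, -0.0336, 0.3553]
eef_rot: [179.9, -0.0, -93.5]
contact_force: [0.0, -1.3, 0.3]
gripper_width: 0.0877
```

>>> {"fn": "apply_moves", "kwargs": {"slide": [[0,0,0],[0,0,0],[0,0,0]], "turn": [[0,0,0],[0,0,0],[0,0,0]], "jaw": [0,0,0]}}

```text
time_s: 24.8
tcp_pos: [0.5598, -0.0337, 0.3562]
eef_rot: [180.0, -0.0, -93.7]
contact_force: [-0.7, -0.7, -0.4]
gripper_width: 0.0875
```

```bash
python3 - <<'E'
from h import *
s=r.get_state();print(s["tcp_pos"],s["eef_rot"],s["joints"],s["gripper_width"])
c=cap("wrist"); np.savez(f"/tmp/w11.npz",**c); cv2.imwrite("pics/w11.png",c["pixels"])
c=cap("top"); cv2.imwrite("pics/top11.png",c["pixels"])
E
```

```text
[ 0.55975908 -0.03370095  0.35617278] [ 1.79980226e+02 -5.43906327e-03 -9.37247313e+01] [ 1.65538737e+01  6.66067804e+00 -2.78967894e+00 -1.77550706e-03
 -8.05700767e+01 -2.02783148e+01] 0.08750964091257221
```

View pics/w11.png

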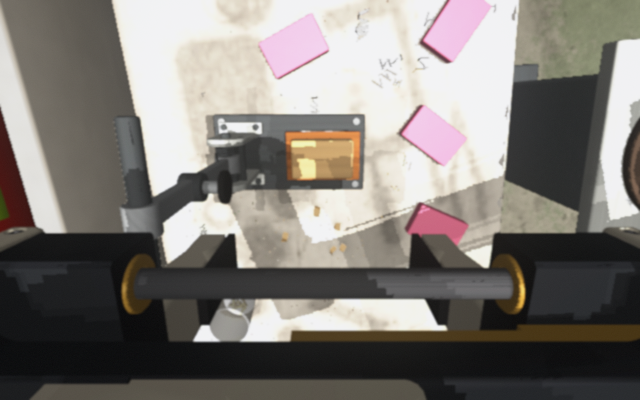

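View pics/top11.png

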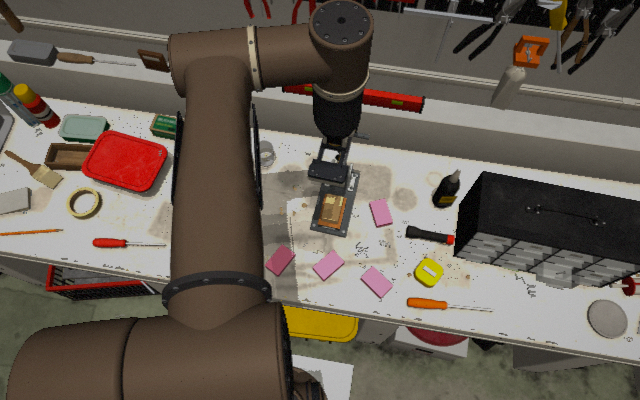

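```bash
python3 - <<'E'
from h import *
c=dict(np.load("/tmp/scene0.npz"));c2=dict(np.load("/tmp/top0.npz"))
for cc in (c,c2):
    W=cloud(cc).reshape(-1,3); W=W[~np.isnan(W[:,0])]
    for y0 in np.arange(-.3,.4,.1):
        k=W[(W[:,1]>y0)&(W[:,1]<y0+.1)&(W[:,2]>.32)&(W[:,0]>.7)]
        if len(k)>5: print(y0.round(1),len(k),np.percentile(k[:,0],[.5,5,50]).round(3))
c=dict(np.load("/tmp/w11.npz")); cv2.imwrite("pics/w11c.png",cv2.resize(c["pixels"][105:240,100:240],None,fx=4,fy=4,interpolation=cv2.INTER_NEAREST))
E
```

```text
-0.3 4246 [0.824 0.829 0.879]
-0.2 4004 [0.825 0.841 0.882]
-0.1 3300 [0.828 0.85  0.88 ]
0.0 3138 [0.843 0.851 0.88 ]
0.1 2993 [0.836 0.848 0.879]
0.2 2068 [0.842 0.851 0.899]
0.3 2234 [0.892 0.896 0.901]
-0.3 3020 [0.838 0.851 0.898]
-0.2 2607 [0.848 0.852 0.9  ]
-0.1 2297 [0.85  0.876 0.9  ]
0.0 2036 [0.849 0.851 0.9  ]
0.1 1946 [0.849 0.851 0.9  ]
0.2 1759 [0.85  0.854 0.9  ]
0.3 1324 [0.896 0.897 0.9  ]
```

View pics/w11c.png

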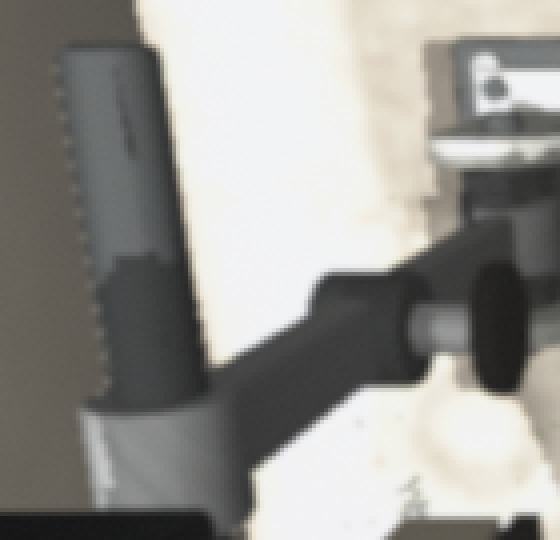

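```bash
python3 - <<'E'
from h import *
c=dict(np.load("/tmp/w11.npz"))
def px(x,y): return ((x+.5)/4-.5+100,(y+.5)/4-.5+105)
A=toplane(c,[px(117,100),px(156,350),px(110,45),px(150,407)],.295)*1000
print(A.round(1)); d=A[1]-A[0]; print(np.degrees(np.arctan2(d[1],d[0]))-90)
O=np.array([560.2,-33.5]);y=np.radians(-3.43);ex=np.array([np.cos(y),np.sin(y)]);ey=np.array([-ex[1],ex[0]])
for a in A: print(((a[:2]-O)@ex).round(1),((a[:2]-O)@ey).round(1))
E
```

```text
[[ 670.5  -97.8  295. ]
 [ 672.9  -59.6  295. ]
 [ 669.7 -105.7  295. ]
 [ 675.8  -50.5  295. ]]
-3.633047311244212
113.9 -57.6
114.1 -19.3
113.7 -65.5
116.4 -10.0
```

The handle is confirmed at press x ≈ 114–115 mm, with its far end at y = -65 (crop row 45) and the collar at y ≈ -10 (crop row 407). I'll grip the +y bare half, 36 mm from the centre.

>>> {"fn": "apply_moves", "kwargs": {"slide": [[-0.04,-0.12,0],[-0.07,-0.22,0],[-0.08,-0.27,0],[-0.08,-0.26,0],[-0.06,-0.18,0],[-0.037,-0.1,0],[0,0,0],[0,0,0]], "turn": [[0,0,-0.003],[0,0,0],[0,0,0],[0,0,0],[0,0,0],[0,0,0],[0,0,0],[0,0,0]], "jaw": [0,0,0,0,0,0,0,0]}}

```text
time_s: 25.7
tcp_pos: [0.6766, -0.0039, 0.3561]
eef_rot: [180.0, -0.0, -93.4]
contact_force: [0.4, 0.0, 0.5]
gripper_width: 0.0872
```

>>> {"fn": "apply_moves", "kwargs": {"slide": [[0,0,0],[0,0,0],[0,0,0]], "turn": [[0,0,0],[0,0,0],[0,0,0]], "jaw": [0,0,0]}}

```text
time_s: 26.0
tcp_pos: [0.6763, -0.004, 0.3571]
eef_rot: [-179.9, 0.0, -93.4]
contact_force: [0.1, 0.1, 0.5]
gripper_width: 0.0877
```

```bash
python3 - <<'E'
from h import *
s=r.get_state();print(s["tcp_pos"],s["eef_rot"],s["joints"],s["gripper_width"])
c=cap("wrist"); np.savez(f"/tmp/w12.npz",**c); cv2.imwrite("pics/w12.png",c["pixels"])
c=cap("scene"); u,v=map(int,proj(c,[.677,-.005,.3])); cv2.imwrite("pics/s12.png",cv2.resize(c["pixels"][max(0,v-70):v+80,u-80:u+100],None,fx=4,fy=4,interpolation=cv2.INTER_NEAREST))
E
```

```text
[ 0.67631685 -0.00400525  0.35707417] [-1.79948710e+02  1.75573341e-02 -9.33560409e+01] [ 1.61355854e+01  1.81354218e+01  1.20183366e+01  5.66032585e-04
 -8.38287059e+01 -1.94916948e+01] 0.0877369934806701
```

View pics/w12.png

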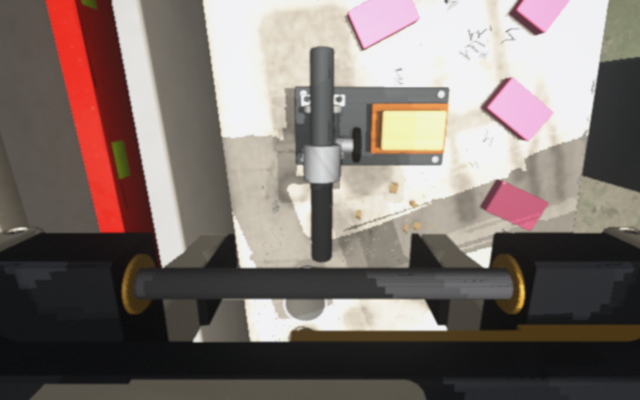

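View pics/s12.png

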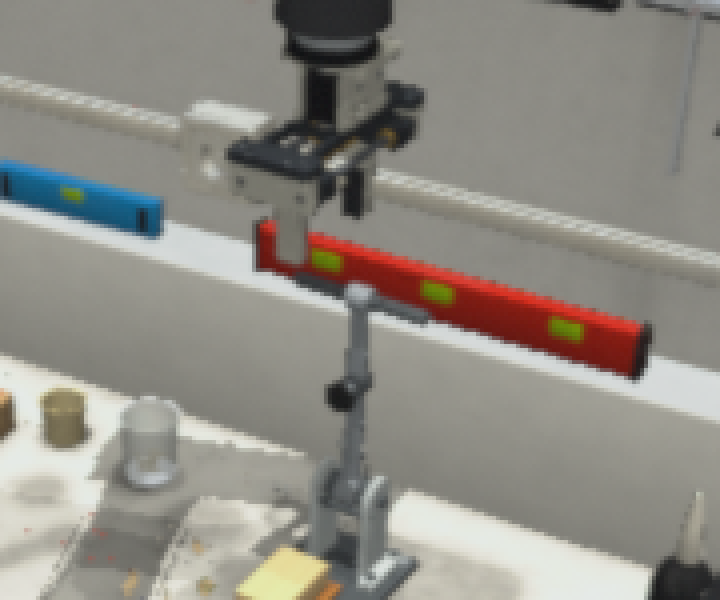

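The bar runs down column 322, centred between the fingers, with the collar at rows 145–180 and the near bare half at 180–262. I'll go down and grip.

>>> {"fn": "apply_moves", "kwargs": {"slide": [[0,0,0.1],[0,0,0.18],[0,0,0.18],[0,0,0.12],[0,0,0.08],[0,0,0],[0,0,0],[0,0,0]], "turn": [[0,0,0],[0,0,0],[0,0,0],[0,0,0],[0,0,0],[0,0,0],[0,0,0],[0,0,0]], "jaw": [0,0,0,0,0,0,0,0]}}

```text
time_s: 26.9
tcp_pos: [0.6772, -0.0038, 0.2914]
eef_rot: [-179.9, 0.0, -93.3]
contact_force: [-0.7, -0.2, -0.1]
gripper_width: 0.0875
```

>>> {"fn": "apply_moves", "kwargs": {"slide": [[0,0,0],[0,0,0],[0,0,0],[0,0,0],[0,0,0],[0,0,0],[0,0,0],[0,0,0]], "turn": [[0,0,0],[0,0,0],[0,0,0],[0,0,0],[0,0,0],[0,0,0],[0,0,0],[0,0,0]], "jaw": [0.4,0.7,0.8,0.9,1,1,1,1], "newtons": 20}}

```text
time_s: 27.7
tcp_pos: [0.6768, -0.0039, 0.2903]
eef_rot: [180.0, -0.0, -93.3]
contact_force: [0.1, 0.8, -0.5]
gripper_width: 0.0289
```

```bash
python3 - <<'E'
from h import *
s=r.get_state();print(s["tcp_pos"],s["eef_rot"],s["contact_force"],s["gripper_width"])
c=cap("wrist"); np.savez(f"/tmp/w13.npz",**c); cv2.imwrite("pics/w13.png",c["pixels"])
c=cap("scene"); u,v=map(int,proj(c,[.677,-.005,.3])); cv2.imwrite("pics/s13.png",cv2.resize(c["pixels"][max(0,v-70):v+80,u-80:u+100],None,fx=4,fy=4,interpolation=cv2.INTER_NEAREST))
E
```

```text
[ 0.67676335 -0.00385848  0.29034754] [ 1.79999460e+02 -3.56548927e-03 -9.33491668e+01] [ 0.08487755  0.82386899 -0.50014411] 0.02893140961616599
```

View pics/w13.png

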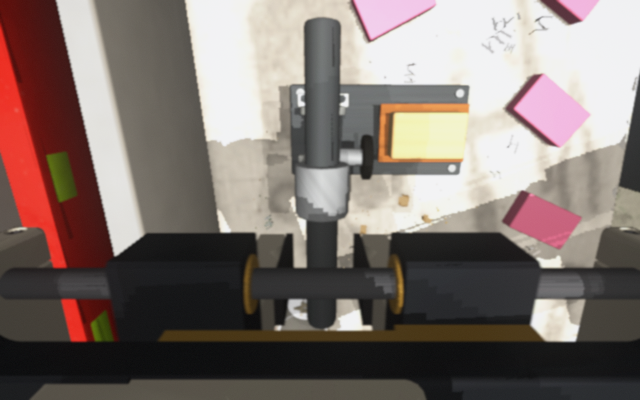

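View pics/s13.png

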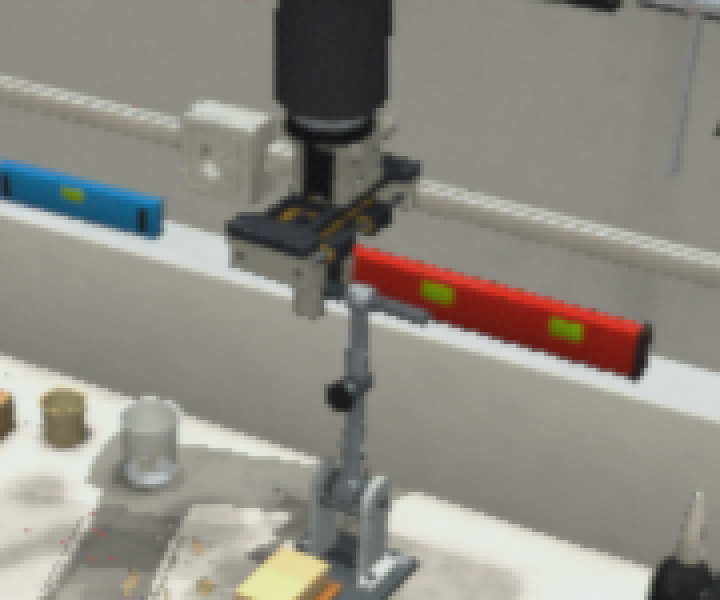

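Still closing at 29 mm; I'll give it a few more rows.

>>> {"fn": "apply_moves", "kwargs": {"slide": [[0,0,0],[0,0,0],[0,0,0],[0,0,0],[0,0,0],[0,0,0]], "turn": [[0,0,0],[0,0,0],[0,0,0],[0,0,0],[0,0,0],[0,0,0]], "jaw": [1,1,1,1,1,1], "newtons": 25}}

```text
time_s: 28.4
tcp_pos: [0.6768, -0.0038, 0.2904]
eef_rot: [-180.0, 0.0, -93.4]
contact_force: [2.8, 0.4, -0.8]
gripper_width: 0.0132
```

>>> {"fn": "apply_moves", "kwargs": {"slide": [[0,0.105,0.003],[0,0.208,0.022],[0,0.205,0.043],[0,0.2,0.065],[0,0,0],[0,0,0]], "turn": [[0,0,0],[0,0,0],[0,0,0],[0,0,0],[0,0,0],[0,0,0]], "jaw": [1,1,1,1,1,1], "newtons": 25}}

```text
time_s: 29.0
tcp_pos: [0.6053, 0.0006, 0.2771]
eef_rot: [-180.0, 0.0, -93.3]
contact_force: [4.0, 1.1, -5.2]
gripper_width: 0.013
```

>>> {"fn": "apply_moves", "kwargs": {"slide": [[0,0.191,0.085],[0,0.181,0.105],[0,0.169,0.123],[0,0.156,0.14],[0,0,0],[0,0,0]], "turn": [[0,0,0],[0,0,0],[0,0,0],[0,0,0],[0,0,0],[0,0,0]], "jaw": [1,1,1,1,1,1]}}

```text
time_s: 29.6
tcp_pos: [0.5373, 0.0047, 0.233]
eef_rot: [-179.9, -0.0, -93.3]
contact_force: [4.2, 2.3, 0.5]
gripper_width: 0.0131
```

>>> {"fn": "apply_moves", "kwargs": {"slide": [[0,0.14,0.156],[0,0.123,0.169],[0,0.105,0.181],[0,0.085,0.191],[0,0,0],[0,0,0]], "turn": [[0,0,0],[0,0,0],[0,0,0],[0,0,0],[0,0,0],[0,0,0]], "jaw": [1,1,1,1,1,1]}}

```text
time_s: 30.2
tcp_pos: [0.4914, 0.0075, 0.163]
eef_rot: [-180.0, -0.0, -93.3]
contact_force: [-0.3, 4.1, 3.9]
gripper_width: 0.0131
```

>>> {"fn": "apply_moves", "kwargs": {"slide": [[0,0.065,0.199],[0,0.043,0.205],[0,0,0],[0,0,0]], "turn": [[0,0,0],[0,0,0],[0,0,0],[0,0,0]], "jaw": [1,1,1,1], "newtons": 35}}

```text
time_s: 30.6
tcp_pos: [0.4803, 0.0082, 0.1223]
eef_rot: [180.0, 0.0, -93.3]
contact_force: [-2.1, 5.8, 3.7]
gripper_width: 0.013
```

```bash
python3 - <<'E'
from h import *
s=r.get_state();print(s["tcp_pos"],s["eef_rot"],s["contact_force"],s["gripper_width"])
c=cap("wrist"); np.savez(f"/tmp/w14.npz",**c); cv2.imwrite("pics/w14.png",c["pixels"])
c=cap("scene"); u,v=map(int,proj(c,[.53,-.02,.1])); cv2.imwrite("pics/s14.png",cv2.resize(c["pixels"][max(0,v-70):v+70,u-80:u+100],None,fx=4,fy=4,interpolation=cv2.INTER_NEAREST))
E
```

```text
[0.48034678 0.00816934 0.12226886] [ 1.79979281e+02  3.52469725e-03 -9.33464587e+01] [-2.0725282   5.76762609  3.67200648] 0.012977685042886877
```

View pics/w14.png

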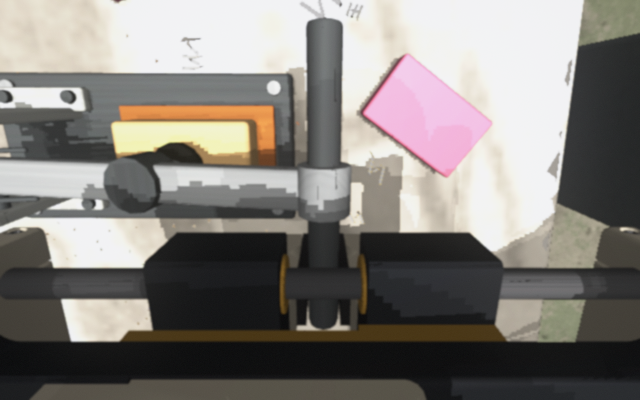

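View pics/s14.png

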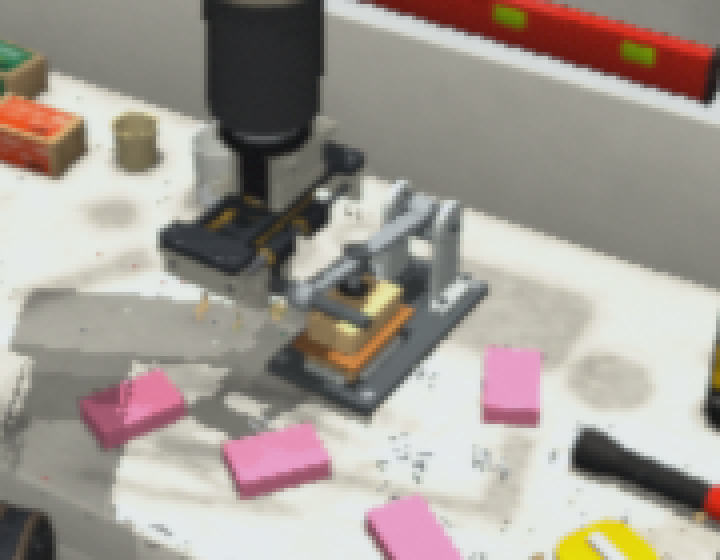

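>>> {"fn": "apply_moves", "kwargs": {"slide": [[-0.005,0.014,0.11],[0,0.008,0.1],[0,0.002,0.05],[0,0,0],[0,0,0]], "turn": [[0,0,0],[0,0,0],[0,0,0],[0,0,0],[0,0,0]], "jaw": [1,1,1,1,1]}}

```text
time_s: 31.2
tcp_pos: [0.4778, 0.0084, 0.096]
eef_rot: [-180.0, -0.0, -93.3]
contact_force: [-1.5, 3.1, 6.0]
gripper_width: 0.0128
```

>>> {"fn": "apply_moves", "kwargs": {"slide": [[0,0,0.02],[0,0,0.02],[0,0,0.01],[0,0,0],[0,0,0]], "turn": [[0,0,0],[0,0,0],[0,0,0],[0,0,0],[0,0,0]], "jaw": [1,1,1,1,1]}}

```text
time_s: 31.7
tcp_pos: [0.4778, 0.0084, 0.0914]
eef_rot: [-180.0, -0.0, -93.3]
contact_force: [-2.4, 2.1, 9.0]
gripper_width: 0.0131
```

>>> {"fn": "apply_moves", "kwargs": {"slide": [[0,0,0.01],[0,0,0],[0,0,0]], "turn": [[0,0,0],[0,0,0],[0,0,0]], "jaw": [1,1,1]}}

```text
time_s: 32.0
tcp_pos: [0.4778, 0.0084, 0.0904]
eef_rot: [-180.0, -0.0, -93.3]
contact_force: [-3.7, 4.4, 9.4]
gripper_width: 0.0131
```

>>> {"fn": "apply_moves", "kwargs": {"slide": [[0,0,0.006],[0,0,0],[0,0,0]], "turn": [[0,0,0],[0,0,0],[0,0,0]], "jaw": [1,1,1]}}

```text
time_s: 32.3
tcp_pos: [0.4778, 0.0084, 0.09]
eef_rot: [-180.0, -0.0, -93.3]
contact_force: [-4.0, 3.2, 10.5]
gripper_width: 0.0127
```

>>> {"fn": "apply_moves", "kwargs": {"slide": [[0,0,0.006],[0,0,0],[0,0,0]], "turn": [[0,0,0],[0,0,0],[0,0,0]], "jaw": [1,1,1]}}

```text
time_s: 32.6
tcp_pos: [0.4778, 0.0084, 0.0896]
eef_rot: [-180.0, -0.0, -93.3]
contact_force: [-5.3, 3.5, 13.2]
gripper_width: 0.0131
```

>>> {"fn": "apply_moves", "kwargs": {"slide": [[0,0,0.006],[0,0,0],[0,0,0]], "turn": [[0,0,0],[0,0,0],[0,0,0]], "jaw": [1,1,1]}}

```text
time_s: 32.9
tcp_pos: [0.4778, 0.0084, 0.0892]
eef_rot: [-179.9, -0.0, -93.3]
contact_force: [-6.3, 3.9, 16.8]
gripper_width: 0.0129
```

>>> {"fn": "apply_moves", "kwargs": {"slide": [[0,-0.003,0.006],[0,0,0],[0,0,0]], "turn": [[0,0,0],[0,0,0],[0,0,0]], "jaw": [1,1,1]}}

```text
time_s: 33.2
tcp_pos: [0.4779, 0.0084, 0.0888]
eef_rot: [-180.0, -0.0, -93.3]
contact_force: [-7.6, 5.1, 19.3]
gripper_width: 0.0129
```

```bash
python3 - <<'E'
from h import *
s=r.get_state();print(s["tcp_pos"],s["eef_rot"],s["contact_force"],s["moment"],s["gripper_width"])
c=cap("wrist"); np.savez(f"/tmp/w15.npz",**c); cv2.imwrite("pics/w15.png",c["pixels"])
c=cap("scene"); np.savez("/tmp/s15.npz",**c);u,v=map(int,proj(c,[.53,-.02,.1])); cv2.imwrite("pics/s15.png",cv2.resize(c["pixels"][max(0,v-60):v+60,u-60:u+90],None,fx=5,fy=5,interpolation=cv2.INTER_NEAREST))
c=cap("top"); u,v=map(int,proj(c,[.56,-.02,.1])); cv2.imwrite("pics/t15.png",cv2.resize(c["pixels"][max(0,v-60):v+60,u-60:u+90],None,fx=5,fy=5,interpolation=cv2.INTER_NEAREST))
W=cloud(c)
E
```

```text
[0.47790692 0.00840632 0.08879977] [-1.79963854e+02 -8.94449878e-03 -9.33182841e+01] [-7.59122914  5.14159188 19.34850779] [ 1.60996126  2.86629941 -0.06817215] 0.012889179503114271
```

View pics/w15.png

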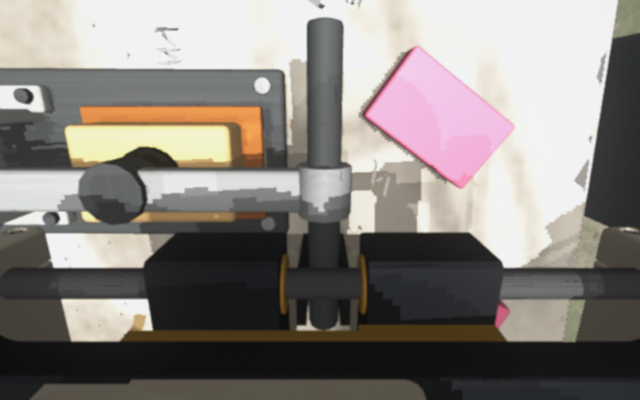

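View pics/s15.png

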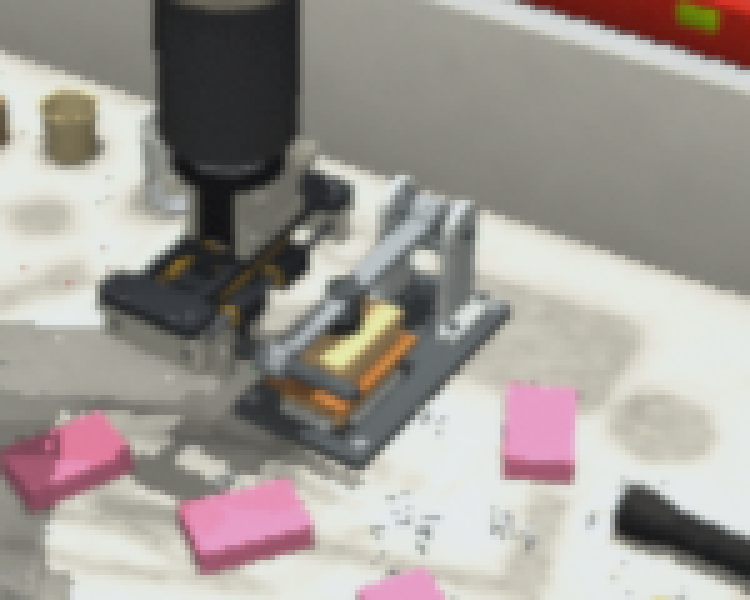

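View pics/t15.png

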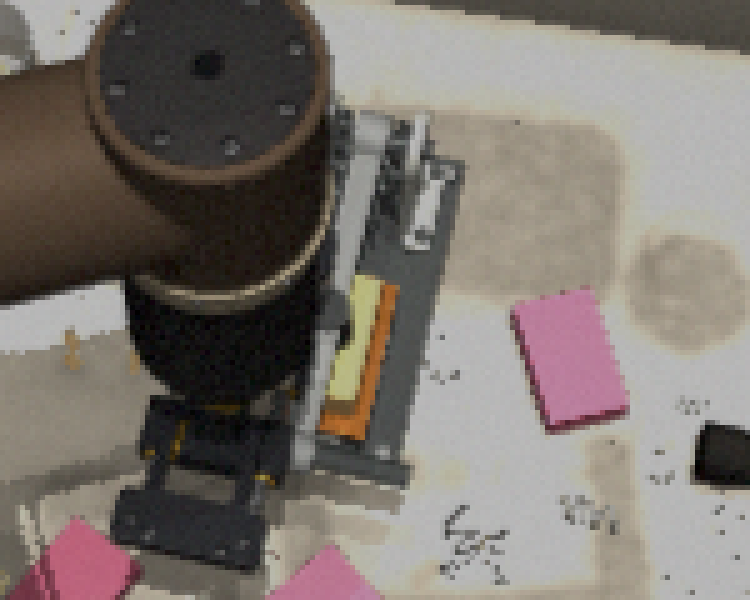

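```bash
python3 - <<'E'
from h import *
c=dict(np.load("/tmp/w15.npz"));W=cloud(c)
O=np.array([560.2,-33.5]);y=np.radians(-3.43);ex=np.array([np.cos(y),np.sin(y)]);ey=np.array([-ex[1],ex[0]])
def pf(u,v,z): a=toplane(c,[(u,v)],z)[0][:2]*1000-O; return (a@ex).round(1),(a@ey).round(1)
im=c["pixels"]; cv2.imwrite("pics/w15c.png",cv2.resize(im[60:240,0:300],None,fx=2.6,fy=2.6,interpolation=cv2.INTER_NEAREST))
print("plate front",pf(286,150,.012),"plate -y edge",pf(150,69.5,.012))
print("sheet front",pf(263,120,.040),"-y edge",pf(180,106.5,.040))
print("block front",pf(239,145,.068),"-y edge",pf(150,125,.068))
for v in (178,185,192):
    print(v,[(W[v,u]*1000).round(0).tolist() for u in (10,40,170,220,270)])
print("handle",[(W[v,325]*1000).round(0).tolist() for v in (40,80,120,150)], [(np.nanmin(c["depth"][v,310:340])) for v in (40,80,120,150)])
E
```

```text
plate front (np.float64(-60.7), np.float64(-5.5)) plate -y edge (np.float64(20.5), np.float64(-54.3))
sheet front (np.float64(-51.5), np.float64(-26.0)) -y edge (np.float64(-6.6), np.float64(-33.1))
block front (np.float64(-44.3), np.float64(-15.8)) -y edge (np.float64(-2.9), np.float64(-25.2))
178 [[602.0, -42.0, 97.0], [588.0, -42.0, 99.0], [537.0, -38.0, 98.0], [517.0, -37.0, 98.0], [497.0, -36.0, 98.0]]
185 [[601.0, -40.0, 99.0], [589.0, -39.0, 99.0], [538.0, -35.0, 97.0], [517.0, -34.0, 98.0], [497.0, -33.0, 97.0]]
192 [[602.0, -37.0, 99.0], [591.0, -36.0, 98.0], [538.0, -33.0, 99.0], [518.0, -31.0, 97.0], [497.0, -30.0, 98.0]]
handle [[472.0, -86.0, 99.0], [472.0, -72.0, 99.0], [473.0, -58.0, 100.0], [474.0, -46.0, 100.0]] [np.float32(0.1206028), np.float32(0.12481919), np.float32(0.12762028), np.float32(0.13160594)]
```

View pics/w15c.png

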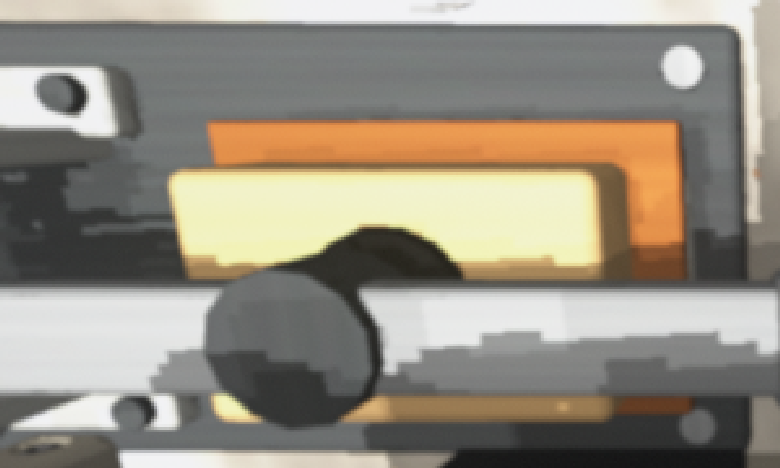

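```bash
python3 - <<'E'
from h import *
c=dict(np.load("/tmp/w15.npz"))
O=np.array([560.2,-33.5]);y=np.radians(-3.43);ex=np.array([np.cos(y),np.sin(y)]);ey=np.array([-ex[1],ex[0]])
def pf(x,v,z): a=toplane(c,[((x+.5)/2.6-.5,(v+.5)/2.6-.5+60)],z)[0][:2]*1000-O; return (a@ex).round(1),(a@ey).round(1)
print("block top front",pf(597,200,.068),pf(602,262,.068),"bottom front",pf(629,230,.040))
print("block back",pf(168,180,.068),"-y",pf(250,170,.068),pf(550,170,.068))
print("sheet",pf(682,150,.04),pf(686,260,.04),pf(208,123,.04),"-y",pf(300,122,.04),pf(650,122,.04))
s=r.get_state();print(s["time_s"],s["contact_force"],s["tcp_pos"])
E
```

```text
block top front (np.float64(-39.9), np.float64(-19.8)) (np.float64(-40.0), np.float64(-8.3)) bottom front (np.float64(-38.8), np.float64(-10.5))
block back (np.float64(38.0), np.float64(-23.3)) -y (np.float64(22.7), np.float64(-25.1)) (np.float64(-31.8), np.float64(-25.2))
sheet (np.float64(-51.1), np.float64(-27.4)) (np.float64(-50.8), np.float64(-3.9)) (np.float64(48.2), np.float64(-32.8)) -y (np.float64(28.8), np.float64(-33.0)) (np.float64(-44.6), np.float64(-33.1))
33.35 [-7.05085327  4.06876537 19.64139158] [0.47788156 0.00841481 0.08879752]
```

The stack is square to within about 1 mm in the press frame. The arm is level, and the push is steady at 19.6 N with stiffness that matches resting on the stop. I'll hold a moment to confirm it stays steady, then hand in.

>>> {"fn": "apply_moves", "kwargs": {"slide": [[0,0,0],[0,0,0],[0,0,0],[0,0,0],[0,0,0]], "turn": [[0,0,0],[0,0,0],[0,0,0],[0,0,0],[0,0,0]], "jaw": [1,1,1,1,1]}}

```text
time_s: 33.85
tcp_pos: [0.4779, 0.0084, 0.0888]
eef_rot: [-180.0, -0.0, -93.3]
contact_force: [-8.2, 4.3, 19.8]
gripper_width: 0.0127
```

```bash
python3 - <<'E'
from h import *
s=r.get_state();print(s["time_s"],s["contact_force"],s["tcp_pos"],s["gripper_width"])
print(r.close_job())
E
```

```text
33.85 [-8.17595713  4.27632702 19.80637073] [0.47790004 0.00840852 0.0887887 ] 0.01274696301509826
the job is handed in; nothing more can be done
None
```

I laid the sheet on the lower block and set the loose pale block on top of it. I then gripped the crossbar on its bare +y half and wound the arm down its arc onto the stop. I handed the job in at 33.85 s, still gripping the handle with the grip set to 35 N.

What the last checks showed:
- **Stack:** block and sheet edges were mostly within 1 mm of their ideal places in the press frame, and parallel to the plate. Two back-corner readings differed by about 2 mm.
- **Arm:** depth readings along the arm were flat at 97–99 mm, so it is level.
- **Push:** about 20 N, steady over the last half second and well above the 9 N needed. It rose about 7–8 N/mm at the end, which means the arm is on its stop.
- **Disagreements:** the TCP ended about 1.6 mm lower than the nominal stop height, which I put down to give in the arm or pads. About 8 N of sideways force along x and 4 N along y remained.
- **Not checked:** I did not measure the torch, tape measure or parts cup again. I planned no contact with them.

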